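# Gauge the sample cell and show the rod to the reader

## Task

Turn the slotted sample cell by its black knob until the slot squarely faces the guide tube, and leave it so. Then take the gauge rod from its cradle, push it through the guide tube until its collar stops against the tube's mouth, and draw it right out again. Finish still holding the rod, clear of everything: level, pointing straight at the centre of the reader's round window, its tip about 15 mm in front of the glass without touching the reader; do not shift the tin, the vial or the gauge block.

Things in the scene. Friction and masses are not known exactly. Their poses are not given: they have to be found in the camera images.
- fixture: Fixed aluminium base plate, 118 x 80 x 12 mm, that carries the guide tube and, behind it, the turning sample cell; it may stand left or right of the cradle. Origin: on the worktop under the cell's vertical axis. Its +x runs along the guide tube in the direction of insertion (from the tube's mouth to the cell), z up.
- tube_mouth (a point): Centre of the mouth of the level steel guide tube (fixed to the fixture), 75 mm before the cell's axis and 70 mm above the worktop. +x is the direction of insertion. The tube is 41 mm long, bore 13 mm, outside 21 mm; the last 9 mm before the mouth flare to 21 mm inside and 29 mm outside. Its pedestal is 30 mm wide.
- cell_knob (a point): Centre (half-way up) of the round black knob on top of the sample cell: 40 mm in diameter, z 101 to 127 mm above the worktop, on the cell's vertical axis; grasp it from above across any diameter. Its axes turn with the cell: its -x points to the cell's slot. An aluminium rib on the knob and cap also points to the slot.
- cell (a joint): The sample cell: hollow, empty upright steel cylinder, 57 mm in diameter, z 15 to 101 mm, with a slot about 20 mm wide from bottom to cap (60 mm in diameter). Value: its angle about the vertical, rad, counter-clockwise from above positive; range -1.6 to 1.6. 0: the slot squarely faces the guide tube. It starts between 0.5 and 1.4, takes about 0.05 N m to turn and stays where it is left.
- cradle: Fixed cradle for the rod: base 200 x 46 x 8 mm with two open-topped saddles, 12 mm long, 34 mm wide and up to 66 mm high, at x = -40 mm (handle's tail) and x = +85 mm (shank). Origin: on the worktop, right under the rod's grip point; +x is the way the lying rod's tip points. Lift the rod straight up.
- rod: The gauge rod, about 120 to 195 g, loose, lying level in the cradle. Origin: on the rod's axis at the front face of the collar; +x along the rod to the tip, z up as it lies. Steel shank 10 mm in diameter, 80 mm long, its last 6 mm tapering to 6 mm; collar 28 mm in diameter, 8 mm thick; behind it an aluminium handle 90 mm long, 14 mm wide (y), 16 mm high (z).
- rod_grip (a point): Place to grip the rod: centre of the handle's section, 45 mm behind the collar's front face, close to the centre of mass, 60 mm above the worktop as it lies; pinch across the 14 mm width (y). Axes as the rod's.
- rod_collar (a point): Centre of the front face of the rod's collar, the face that stops against the tube mouth. Axes as the rod's.
- rod_tip (a point): Centre of the rod's tip, 80 mm before the collar's front face. Axes as the rod's.
- reader: Fixed reader: grey upright block 45 x 64 mm on a foot 75 x 85 mm, 158 mm high, on the other side of the cradle from the fixture. Origin on the worktop; its window looks along its -x.
- reader_window (a point): Centre of the reader's round window glass (28 mm in diameter, in a dark bezel of 42 mm), 120 mm above the worktop. +x points into the reader, so the rod shown to it points along this +x and its tip lies at about x = -15 mm.
- grease_tin: Bystander: round tin 53 mm in diameter, 26 mm high. Origin at the centre of its underside.
- vial: Bystander: capped sample vial, 23 mm in diameter, 48 mm high. Origin at the centre of its underside.
- gauge_block: Bystander: steel gauge block 9 x 35 x 30 mm. Origin at the centre of its underside.
Mind the look-alikes: they are no part of the job. Leave any green look-alike of the rod alone.

How it is judged:
On the way, in this order (a step that is already met when the one before it is completed fails the run):
1. the cell's slot faces the guide tube (value of joint cell between -0.17 and 0.17 rad and velocity of joint cell between -0.1 and 0.1 rad/s), for 0.2 s.
2. the rod is through the tube with its collar against the mouth (value of joint cell between -0.17 and 0.17 rad and x of rod_collar in the frame of tube_mouth above -0.0025 m and distance between rod_collar and tube_mouth below 0.005 m and angle between the x axis of rod and the x axis of tube_mouth, either way round below 0.1 rad and x of rod_tip in the frame of tube_mouth above 0.07 m), for 0.2 s.
3. the rod is drawn right out of the tube (x of rod_tip in the frame of tube_mouth below -0.005 m), for 0.1 s.
At the end, for the whole second after the job is handed in: The rod is held still in the gripper (over 1 N), touching nothing else, level within 0.1 rad, pointing at the window within 0.17 rad, its tip 5 to 30 mm before the glass and within 10 mm of the window's axis sideways and in height; the cell's slot still faces the tube within 0.17 rad (value of joint cell between -0.17 and 0.17 rad and x of rod_tip in the frame of reader_window between -0.03 and -0.005 m and y of rod_tip in the frame of reader_window between -0.01 and 0.01 m and z of rod_tip in the frame of reader_window between -0.01 and 0.01 m and x of rod_grip in the frame of reader_window below -0.1 m and angle between the x axis of rod and the x axis of reader_window, either way round below 0.17 rad and angle between rod's own x axis and vertical between 1.47 and 1.67 rad and linear speed of rod below 0.02 m/s and contact force between the fingers and rod above 1 N and contact force between rod and reader below 0.2 N and contact force between rod and fixture below 0.2 N and contact force between rod and cradle below 0.2 N); the arm keeps its last pose, push and grip.
It fails at once if a bystander is shifted by more than 15 mm (distance of any of grease_tin, vial, gauge_block from where it was at the start of the episode above 0.015 m).
It fails at once if the rod strikes the reader (contact force between rod and reader above 1 N).
It also fails if it takes over 64 s, if anything falls off the work surface, if the arm or the gripper's body presses on something with over 40 N, if the wrist force passes 120 N, or if a joint passes its speed limit or range.

## Robot

A 6-joint arm with a two-finger parallel gripper is mounted at the origin on a cart in front of the work surface, level with it; the furniture and walls round the work are solid. World frame = base frame: x ahead of the robot, y to its left, z up, the work surface at z = 0. Lengths are in m, angles in rad, forces in N, time in s.
With the tool pointing down it reaches from about 0.25 to 0.725 m from the base axis. Payload 4 kg.
Tool frame: the origin (TCP) lies between the finger pads; the fingertips stand 11 mm ahead of it and the grasp point (between the pads) lies 8 mm behind it (bot.tip_extent is the distance from the TCP to the fingertips, in m); z points along the fingers, y is the line along which they close (so a half turn about z gives the same grasp; the last joint's range is limited). The gripper opens to 85 mm and grips with 20 to 120 N. Pads are 22 mm wide; open, the fingers measure 114 mm over their backs; the gripper's body (76 mm by 85 mm) begins 54 mm behind the grasp point. The pads swing forward as they close: fully open they stand 13 mm farther back than shut.
Start: joints at [1.178, 0.241, 0.005, 1.335, 0, 1.571], TCP at [0.191, 0.462, 0.242] pointing down, gripper open.
Joint ranges: [-2.72, 2.72], [-1.05, 1.87], [-1.09, 1.28], [-1.99, 2.15], [-1.42, 1.44], [-3.14, 3.14]. Speed limits (rad/s): [2.79, 2.79, 3.14, 3.14, 3.14, 3.14].

## Interface

Orientations are given as a unit quaternion [x, y, z, w].
In Python, from workcell import bot gives the robot as it stands. The module is installed in compiled form; this text tells all that it offers.
- The arm moves only by the tool drive_tool, never from a script. Its argument "rows" is a list of rows, each an object of numbers: "dx", "dy", "dz": the shift along the tool's x, y, z in units of 50 mm (1.0 is 50 mm); "wx", "wy", "wz": the turn, a rotation vector about the tool's x, y, z in units of 5 degrees (1.0 is 5 degrees); "hand": the finger opening in mm, from 0 to 85.4. A call has 1 to 20 rows; each row is the pose to reach, as a shift and turn from the pose commanded when the call began, along the tool's axes at that moment; what a row does not reach only later rows make up. A row lasts 1/10 s, in which the tool goes at most 50 mm and 8.59 degrees, less where a joint would pass 70% of its speed; a pose out of reach is approached as far as the arm can. A call with a gripper value outside its range is refused whole. The fingers move at their own pace and stop on an object; the grip force is fixed at half the most. Time passes only in rows, so rows that repeat a pose let the fingers close. It gives the time, the measured TCP pose, the force, the opening and the grip force at its end, in the units of the state.
- bot.get_obs(): the state, without advancing time (a new reading comes with each control period).
- bot.camera(name): name is "side" or "top" or "wrist"; returns the picture (480x640x3 uint8, red, green, blue); there is no depth.
- bot.get_calibration(name): a dict with "vfov" (degrees; the focal length in pixels is half the picture's height over the tangent of half this angle, whatever the lens; pixels are square), "cx", "cy" (the principal point, pixels), "origin" and "rotation" of the camera in the world; the wrist camera has in their place "mount" (4x4, takes a point from camera to tool coordinates, whose origin is the TCP and whose axes are the flange's). Camera axes: x right, y up, looking along -z (the intrinsics and any distortion apply to the point x, -y, -z); pixel columns grow to the right and rows downward; lengths in m; the calibration is good to about 2 mm. A picture is of the moment at which its call begins: read the wrist's pose just before it. get_calibration takes no time and is no camera call.
- bot.job_done(): hands the job in; it is judged then, once.
Trained networks look in the newest picture that a camera, given by its name, has taken for a name from the list of things; names that differ only in an ending like _2 or _b are one class to them, and where a whole thing is asked for, a point or a joint stands for the part that bears it (a point fixed in the world has none). Each returns a list of dicts, best first, with "score" (0 to 1); they miss things now and then, are a little off and sometimes report something else, mostly with a low value. They report only what shows in the picture. A call takes as long as a camera call. They do not tell look-alikes from the thing itself.
- bot.look_for(camera, thing): "extent" ([centre column, centre row, width, height] in pixels, round what is visible of it).
- bot.outline_of(camera, thing): "region" (480x640 bool, what is visible of it) and "extent" ([centre column, centre row, width, height] in pixels, round what is visible of it).
The state is a dict: "clock": time; "joint_pos": joint angles; "joint_vel": joint speeds; "tau": joint torques, N m; "eef_pos": TCP position; "tool_rot": TCP orientation; "ft_force": force on the tool from outside, world axes, zero at the start; "ft_torque": the same for the moment, N m; "grip_width": finger opening in m; "grasp_force": force on a finger pad.
Only numpy, scipy, OpenCV 4.12 (cv2) and the standard library are available. Lean on these libraries where they do the work, as an engineer would, in place of code of your own. Each camera call takes 0.05 s, during which the arm holds its last target. There are 200 camera calls.

## Working session

There is one attempt and no reset: what is moved stays moved. The work goes in short steps, Python scripts to look and compute and a tool call to move; the robot and the scene stay as the last step left them, time stands still between calls to the robot, and variables do not carry over. Pictures are saved under pics/ and viewed, at most 10 in all, crops included, and the job is handed in when it is done.

Besides the shell and the picture viewer there is one more tool, called after ">>>" as name(argument=value, ...), one argument or row to a line, values as JSON. drive_tool: Moves the arm, as the interface text tells. Its arguments: {"type":"object","properties":{"rows":{"type":"array","items":{"type":"object","properties":{"dx":{"type":"number"},"dy":{"type":"number"},"dz":{"type":"number"},"wx":{"type":"number"},"wy":{"type":"number"},"wz":{"type":"number"},"hand":{"type":"number"}}}}},"required":["rows"]}

```bash
mkdir -p pics; python3 - <<'E'
from workcell import bot
import cv2,numpy as np
o=bot.get_obs();print({k:np.round(v,3).tolist() for k,v in o.items()}, bot.tip_extent)
ims=[]
for c in ["top","side"]:
    im=bot.camera(c); cv2.imwrite(f"pics/{c}0.png",im[:,:,::-1])
    k=bot.get_calibration(c);print(c,{a:np.round(b,4).tolist() if not isinstance(b,str) else b for a,b in k.items()})
    for t in ["fixture","cell_knob","cell","cradle","rod","reader","grease_tin","vial","gauge_block"]:
        print(t,[(round(d["score"],2),np.round(d["extent"],0).tolist()) for d in bot.look_for(c,t)][:3])
k=bot.get_calibration("wrist");print(k)
E
```

```text
{'clock': 0.0, 'joint_pos': [1.178, 0.241, 0.004, 1.335, 0.0, 1.571], 'joint_vel': [-0.0, 0.001, -0.0, -0.001, 0.002, 0.001], 'tau': [0.001, -37.232, 25.241, 0.017, 0.0, 0.0], 'eef_pos': [0.191, 0.461, 0.241], 'tool_rot': [0.195, 0.981, -0.001, -0.0], 'ft_force': [0.022, 0.775, 0.146], 'ft_torque': [-0.023, -0.04, 0.023], 'grasp_force': 0.0, 'grip_width': 0.086} 0.011
top {'vfov': 57.2587, 'cx': 319.9211, 'cy': 241.8746, 'origin': [0.3611, 0.0797, 1.1722], 'rotation': [0.0614, -0.0724, -0.6966, 0.7112]}
fixture [(0.56, [430.0, 216.0, 28.0, 31.0]), (0.29, [334.0, 272.0, 13.0, 68.0])]
cell_knob [(0.81, [429.0, 216.0, 30.0, 32.0]), (0.52, [427.0, 225.0, 39.0, 48.0])]
cell [(0.66, [431.0, 216.0, 31.0, 28.0])]
cradle []
rod [(0.81, [179.0, 242.0, 44.0, 54.0]), (0.67, [334.0, 269.0, 11.0, 73.0])]
reader [(0.84, [265.0, 212.0, 39.0, 41.0])]
grease_tin [(0.56, [460.0, 303.0, 20.0, 20.0])]
vial []
gauge_block [(0.42, [335.0, 270.0, 14.0, 71.0])]
side {'vfov': 42.5965, 'cx': 315.1847, 'cy': 238.0579, 'origin': [0.5441, -1.2919, 0.9457], 'rotation': [0.4902, -0.009, -0.0191, 0.8714]}
fixture []
cell_knob [(0.98, [347.0, 315.0, 27.0, 34.0])]
cell [(0.71, [347.0, 319.0, 26.0, 34.0])]
cradle [(0.29, [252.0, 230.0, 12.0, 16.0])]
rod [(0.7, [295.0, 211.0, 29.0, 19.0])]
reader [(0.8, [332.0, 225.0, 32.0, 57.0])]
grease_tin [(0.87, [246.0, 368.0, 28.0, 27.0])]
vial [(0.7, [370.0, 285.0, 9.0, 18.0])]
gauge_block []
{'vfov': 67.46348308767234, 'cx': 326.5302827103186, 'cy': 237.96515298943945, 'mount': array([[ 5.59271588e-04,  9.46535422e-01,  3.22599413e-01,
         8.29528621e-02],
       [ 9.99998690e-01, -1.01938761e-03,  1.25733530e-03,
         2.09074683e-03],
       [ 1.51896624e-03,  3.22598287e-01, -9.46534753e-01,
        -1.31235090e-01],
       [ 0.00000000e+00,  0.00000000e+00,  0.00000000e+00,
         1.00000000e+00]])}
```

```bash
python3 - <<'E'
import cv2
a=cv2.imread("pics/top0.png")[140:380,130:530]
cv2.imwrite("pics/t1.png",cv2.resize(a,(800,480),interpolation=cv2.INTER_CUBIC))
E
```

```text
(no output)
```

View pics/t1.png

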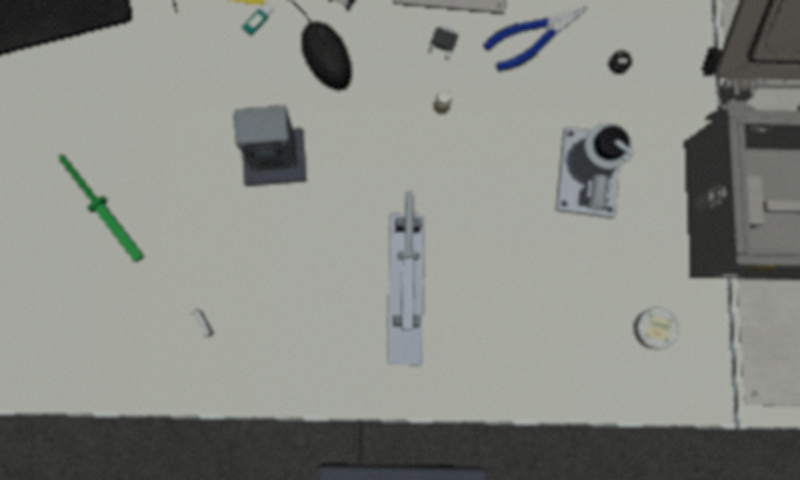

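View pics/side0.png

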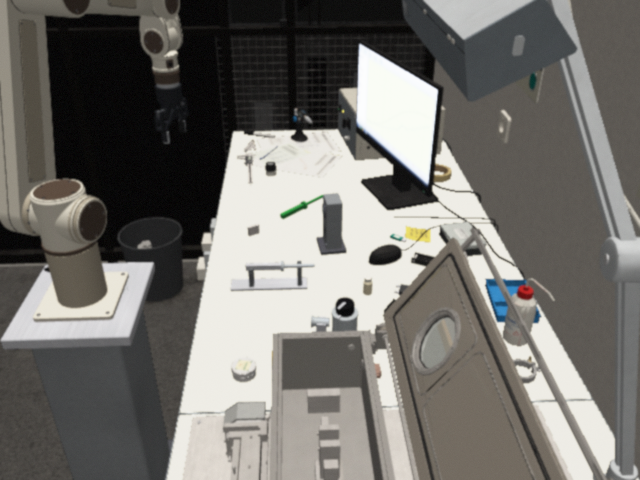

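The top crop (×2) shows the cradle with the rod tip up at px (334,236) and the collar at (334,268). The fixture is on the right, with the knob at (436,211) and its rib pointing right and slightly down. The reader is on the left, the vial at (351,191), the gauge block at (231,301), and the green decoy at far left. In the side view, the tube mouth faces the robot.

```bash
cat > h.py <<'E'
from workcell import bot
import numpy as np, cv2
from scipy.spatial.transform import Rotation as R
def cam(name,o=None):
    k=bot.get_calibration(name); f=240/np.tan(np.radians(k["vfov"])/2)
    if name=="wrist":
        o=o or bot.get_obs(); Rt=R.from_quat(o["tool_rot"]).as_matrix(); M=np.array(k["mount"])
        C=Rt@M[:3,:3]; p=np.array(o["eef_pos"])+Rt@M[:3,3]
    else: C=R.from_quat(k["rotation"]).as_matrix(); p=np.array(k["origin"])
    return f,k["cx"],k["cy"],C,p
def p2w(c,uv,z):
    f,cx,cy,C,p=c; d=C@np.array([(uv[0]-cx)/f,-(uv[1]-cy)/f,-1]); return p+d*(z-p[2])/d[2]
def w2p(c,P):
    f,cx,cy,C,p=c; q=C.T@(np.array(P,float)-p); return np.array([cx-f*q[0]/q[2],cy+f*q[1]/q[2]])
def rows(pos,quat,o=None):
    o=o or bot.get_obs(); R0=R.from_quat(o["tool_rot"])
    print("d",np.round(R0.inv().apply(np.array(pos)-o["eef_pos"])/.05,3),"w",np.round(np.degrees((R0.inv()*R.from_quat(quat)).as_rotvec())/5,3))
def yawq(a): # tool down, tool x = -(cos a, sin a): rod direction at yaw a
    return (R.from_euler("z",a)*R.from_quat([0,1,0,0])).as_quat()
E
python3 - <<'E'
from h import *
c=cam("top")
for n,u,v,z in [("knob",436,211,.127),("plate tl",413,204,.012),("plate tr",442,205,.012),("plate br",437,247.5,.012),("plate bl",409,245,.012),("tip",334,236,.06),("collar",334,268,.06),("tail",333.5,304,.06),("cradle far",334,246,.008),("cradle near",333,321.5,.008),
 ("rdr foot bl",252.5,232,.0),("br",282.5,230.5,0),("tr",281.5,204,0),("rdr top bl",249,211,.158),("br",275.5,207,.158),("tl",247,194,.158),("tr",274,193,.158),("vial",351,191,.048),("block",231,301,.03),("tin",458,304,.026)]:
    print(n,np.round(p2w(c,(u,v),z),3))
E
```

```text
knob [ 0.646 -0.219  0.127]
plate tl [ 0.695 -0.19   0.012]
plate tr [ 0.695 -0.269  0.012]
plate br [ 0.576 -0.252  0.012]
plate bl [ 0.581 -0.176  0.012]
tip [0.591 0.028 0.06 ]
collar [0.508 0.027 0.06 ]
tail [0.417 0.027 0.06 ]
cradle far [0.574 0.026 0.008]
cradle near [0.374 0.026 0.008]
rdr foot bl [0.609 0.247 0.   ]
br [0.616 0.166 0.   ]
tr [0.69  0.172 0.   ]
rdr top bl [0.627 0.236 0.158]
br [0.638 0.173 0.158]
tl [0.669 0.242 0.158]
tr [0.673 0.178 0.158]
vial [ 0.717 -0.016  0.048]
block [0.421 0.29  0.03 ]
tin [ 0.425 -0.298  0.026]
```

```bash
python3 - <<'E'
from h import *
rows([.55,-.1,.25],yawq(0))
E
```

```text
d [-10.928  -7.638  -0.154] w [ 0.     0.    -4.501]
```

>>> drive_tool(
  rows=[
    {"dx":-10.9,"dy":-7.64,"dz":-0.15,"wz":-4.5,"hand":85},
    {"dx":-10.9,"dy":-7.64,"dz":-0.15,"wz":-4.5,"hand":85},
    {"dx":-10.9,"dy":-7.64,"dz":-0.15,"wz":-4.5,"hand":85},
    {"dx":-10.9,"dy":-7.64,"dz":-0.15,"wz":-4.5,"hand":85},
    {"dx":-10.9,"dy":-7.64,"dz":-0.15,"wz":-4.5,"hand":85},
    {"dx":-10.9,"dy":-7.64,"dz":-0.15,"wz":-4.5,"hand":85},
    {"dx":-10.9,"dy":-7.64,"dz":-0.15,"wz":-4.5,"hand":85},
    {"dx":-10.9,"dy":-7.64,"dz":-0.15,"wz":-4.5,"hand":85},
    {"dx":-10.9,"dy":-7.64,"dz":-0.15,"wz":-4.5,"hand":85},
    {"dx":-10.9,"dy":-7.64,"dz":-0.15,"wz":-4.5,"hand":85},
    {"dx":-10.9,"dy":-7.64,"dz":-0.15,"wz":-4.5,"hand":85},
    {"dx":-10.9,"dy":-7.64,"dz":-0.15,"wz":-4.5,"hand":85},
    {"dx":-10.9,"dy":-7.64,"dz":-0.15,"wz":-4.5,"hand":85},
    {"dx":-10.9,"dy":-7.64,"dz":-0.15,"wz":-4.5,"hand":85},
    {"dx":-10.9,"dy":-7.64,"dz":-0.15,"wz":-4.5,"hand":85},
    {"dx":-10.9,"dy":-7.64,"dz":-0.15,"wz":-4.5,"hand":85},
    {"dx":-10.9,"dy":-7.64,"dz":-0.15,"wz":-4.5,"hand":85},
  ],
)

```text
invalid input at $.rows[0]: expected keys dx, dy, dz, wx, wy, wz, hand
```

```bash
python3 - <<'E'
from h import *
o=bot.get_obs(); print(o["clock"],o["eef_pos"],o["tool_rot"])
im=bot.camera("wrist"); cv2.imwrite("pics/w1.png",cv2.resize(im[:,:,::-1],(800,600),interpolation=cv2.INTER_CUBIC))
np.save("w1.npy",im); np.save("o1.npy",o,allow_pickle=True)
c=cam("wrist",o)
for n,P in [("knob",(.646,-.219,.127)),("tip",(.591,.028,.06)),("mouth",(.571,-.21,.07))]: print(n,w2p(c,P)*1.25)
E
```

```text
1.0 [0.19140045 0.46193261 0.24232339] [1.95133968e-01 9.80776597e-01 2.16372613e-05 7.02800018e-06]
knob [-19.57194531 898.75369704]
tip [182.03875403 735.18426769]
mouth [-11.8479797  786.08250394]
```

View pics/w1.png

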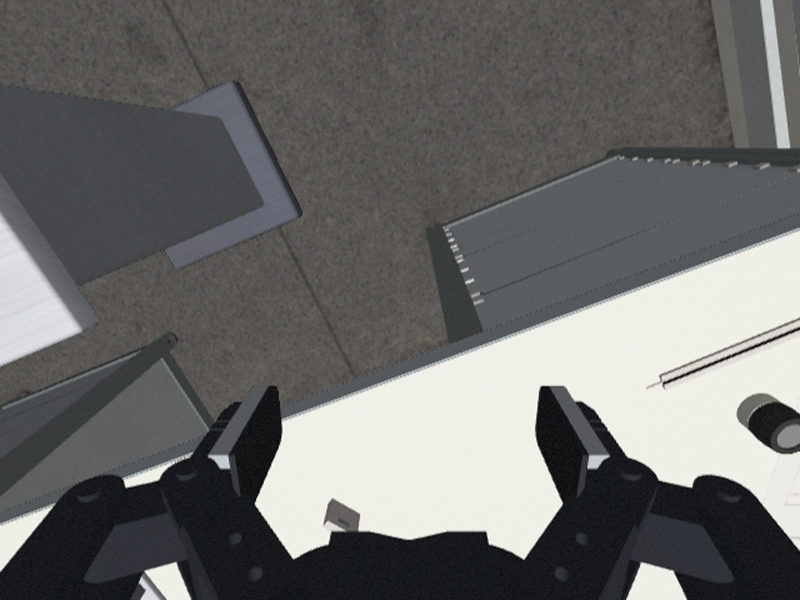

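The wrist picture shows that image-up is tool +x. The fingers fill the lower part and the usable area is above about row 380 (of 600). The move was refused because every key is required.

```bash
python3 - <<'E'
from h import *
rows([.64,-.14,.27],yawq(0))
E
```

```text
d [-12.897  -7.687  -0.554] w [-1.000e-03 -0.000e+00 -4.501e+00]
```

>>> drive_tool(
  rows=[
    {"dx":-12.9,"dy":-7.7,"dz":-0.55,"wx":0,"wy":0,"wz":-4.5,"hand":85},
    {"dx":-12.9,"dy":-7.7,"dz":-0.55,"wx":0,"wy":0,"wz":-4.5,"hand":85},
    {"dx":-12.9,"dy":-7.7,"dz":-0.55,"wx":0,"wy":0,"wz":-4.5,"hand":85},
    {"dx":-12.9,"dy":-7.7,"dz":-0.55,"wx":0,"wy":0,"wz":-4.5,"hand":85},
    {"dx":-12.9,"dy":-7.7,"dz":-0.55,"wx":0,"wy":0,"wz":-4.5,"hand":85},
    {"dx":-12.9,"dy":-7.7,"dz":-0.55,"wx":0,"wy":0,"wz":-4.5,"hand":85},
    {"dx":-12.9,"dy":-7.7,"dz":-0.55,"wx":0,"wy":0,"wz":-4.5,"hand":85},
    {"dx":-12.9,"dy":-7.7,"dz":-0.55,"wx":0,"wy":0,"wz":-4.5,"hand":85},
    {"dx":-12.9,"dy":-7.7,"dz":-0.55,"wx":0,"wy":0,"wz":-4.5,"hand":85},
    {"dx":-12.9,"dy":-7.7,"dz":-0.55,"wx":0,"wy":0,"wz":-4.5,"hand":85},
    {"dx":-12.9,"dy":-7.7,"dz":-0.55,"wx":0,"wy":0,"wz":-4.5,"hand":85},
    {"dx":-12.9,"dy":-7.7,"dz":-0.55,"wx":0,"wy":0,"wz":-4.5,"hand":85},
    {"dx":-12.9,"dy":-7.7,"dz":-0.55,"wx":0,"wy":0,"wz":-4.5,"hand":85},
    {"dx":-12.9,"dy":-7.7,"dz":-0.55,"wx":0,"wy":0,"wz":-4.5,"hand":85},
    {"dx":-12.9,"dy":-7.7,"dz":-0.55,"wx":0,"wy":0,"wz":-4.5,"hand":85},
    {"dx":-12.9,"dy":-7.7,"dz":-0.55,"wx":0,"wy":0,"wz":-4.5,"hand":85},
    {"dx":-12.9,"dy":-7.7,"dz":-0.55,"wx":0,"wy":0,"wz":-4.5,"hand":85},
    {"dx":-12.9,"dy":-7.7,"dz":-0.55,"wx":0,"wy":0,"wz":-4.5,"hand":85},
  ],
)

```text
clock: 2.85
eef_pos: [0.6396, -0.1405, 0.2692]
tool_rot: [0.0, 1.0, 0.0, -0.001]
ft_force: [0.1, 1.0, 0.6]
grip_width: 0.085
grasp_force: 0.0
```

```bash
python3 - <<'E'
from h import *
o=bot.get_obs(); print(o["clock"],o["eef_pos"],o["tool_rot"],np.round(o["joint_vel"],3))
im=bot.camera("wrist"); cv2.imwrite("pics/w2.png",cv2.resize(im[:,:,::-1],(800,600),interpolation=cv2.INTER_CUBIC))
np.save("w2.npy",im); np.save("o2.npy",o,allow_pickle=True)
c=cam("wrist",o)
for n,P in [("knob",(.646,-.219,.127)),("tip",(.591,.028,.06)),("mouth",(.571,-.21,.07))]: print(n,w2p(c,P)*1.25)
E
```

```text
2.85 [ 0.63956038 -0.14047232  0.26920315] [ 2.29711925e-04  9.99999709e-01  3.61889236e-04 -6.30389421e-04] [ 0.022 -0.028 -0.02   0.    -0.002 -0.   ]
knob [282.90055251 291.15510402]
tip [633.24687147 192.8901097 ]
mouth [307.51844362 165.32493762]
```

View pics/w2.png

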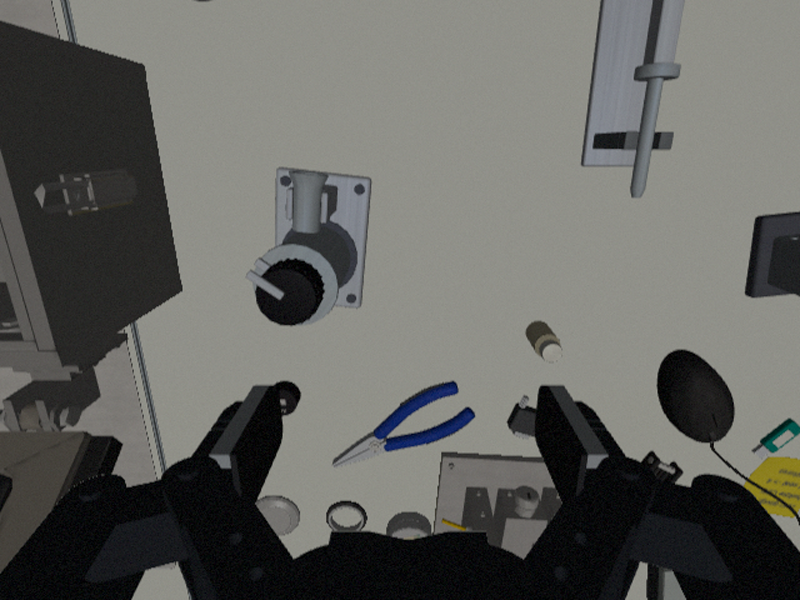

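The wrist view (×1.25) shows the knob top at about (285,292), with the rib pointing to (250,273). The plate corners are at (276,168), (371,178) and (361,307), the tube mouth at about (309,172), the rod tip at (639,195) and the collar at (657,72).

```bash
python3 - <<'E'
from h import *
o=np.load("o2.npy",allow_pickle=True).item(); c=cam("wrist",o)
g=lambda u,v,z:p2w(c,(u/1.25,v/1.25),z)
P={n:g(*a) for n,a in dict(tl=(276,168,.012),tr=(371,178,.012),br=(361,307,.012),knob=(284.5,292,.127),rib=(250,273,.127),tip=(639,195,.058),m1=(289,172,.07),m2=(330,172,.07),collar=(656,73,.06)).items()}
for n,p in P.items(): print(n,np.round(p,4))
d=P["br"]-P["tr"]; e=P["tl"]-P["tr"]
print("len",np.linalg.norm(d),np.linalg.norm(e),"yaw",np.arctan2(d[1],d[0]),np.arctan2(e[1],e[0])+np.pi/2)
r=P["rib"]-P["knob"]; print("rib",np.arctan2(r[1],r[0]))
m=(P["m1"]+P["m2"])/2; t=P["knob"]-m; print("mouth",m,"knob-mouth",np.hypot(*t[:2]),np.arctan2(t[1],t[0]))
r=P["tip"]-P["collar"]; print("rod yaw",np.arctan2(r[1],r[0]))
im=np.load("w2.npy")[:,:,::-1]
cv2.imwrite("pics/w2c.png",cv2.resize(im[120:270,180:320],(747,600)[:0] or (560,600),interpolation=cv2.INTER_CUBIC))
E
```

```text
tl [ 0.5755 -0.2489  0.012 ]
tr [ 0.5835 -0.1701  0.012 ]
br [ 0.6985 -0.1823  0.012 ]
knob [ 0.6466 -0.218   0.127 ]
rib [ 0.634  -0.2387  0.127 ]
tip [0.5927 0.0335 0.058 ]
m1 [ 0.5756 -0.2235  0.07  ]
m2 [ 0.5755 -0.1944  0.07  ]
collar [0.5107 0.0307 0.06  ]
len 0.11557221197065405 0.07924607184974822 yaw -0.10607640828533639 -0.10172053664607117
rib -2.1183634251404193
mouth [ 0.57554878 -0.20892037  0.07      ] knob-mouth 0.071600780879832 -0.1275233063075297
rod yaw 0.03494328150474369
```

View pics/w2c.png

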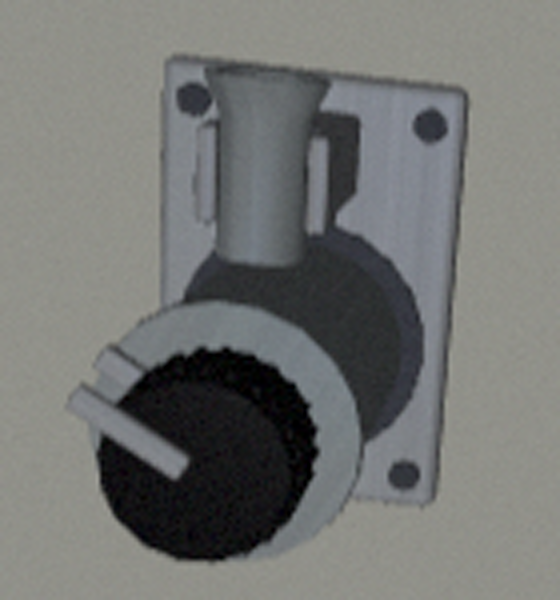

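The crop puts the knob top centre at crop (195,468), which is px (228.7,237). The rib runs from (182,470) to (80,402). That gives a fixture yaw of about -0.105, a rib yaw of about -2.13 and a cell angle of about 1.11.

```bash
python3 - <<'E'
from h import *
c=cam("wrist",np.load("o2.npy",allow_pickle=True).item())
g=lambda u,v,z:p2w(c,(180+u/4,120+v/4),z)
k=g(195,468,.127); a=g(182,470,.131);b=g(80,402,.131); r=b-a
print(k,"rib",np.arctan2(r[1],r[0]),"tube axis",g(267,68,.08),g(260,263,.0805))
rows([.649,-.217,.20],yawq(.5)); 
E
```

```text
[ 0.64943858 -0.21735606  0.127     ] rib -2.214708248133376 tube axis [ 0.57450722 -0.20748967  0.08      ] [ 0.61660068 -0.21194655  0.0805    ]
d [-0.192 -1.544  1.394] w [ 0.008 -0.006 -5.723]
```

>>> drive_tool(
  rows=[
    {"dx":-0.19,"dy":-1.54,"dz":1.0,"wx":0,"wy":0,"wz":-5.72,"hand":85},
    {"dx":-0.19,"dy":-1.54,"dz":1.2,"wx":0,"wy":0,"wz":-5.72,"hand":85},
    {"dx":-0.19,"dy":-1.54,"dz":1.39,"wx":0,"wy":0,"wz":-5.72,"hand":85},
    {"dx":-0.19,"dy":-1.54,"dz":1.39,"wx":0,"wy":0,"wz":-5.72,"hand":85},
    {"dx":-0.19,"dy":-1.54,"dz":1.8,"wx":0,"wy":0,"wz":-5.72,"hand":85},
    {"dx":-0.19,"dy":-1.54,"dz":2.3,"wx":0,"wy":0,"wz":-5.72,"hand":85},
    {"dx":-0.19,"dy":-1.54,"dz":2.8,"wx":0,"wy":0,"wz":-5.72,"hand":85},
    {"dx":-0.19,"dy":-1.54,"dz":3.09,"wx":0,"wy":0,"wz":-5.72,"hand":85},
    {"dx":-0.19,"dy":-1.54,"dz":3.09,"wx":0,"wy":0,"wz":-5.72,"hand":85},
  ],
)

```text
clock: 3.8
eef_pos: [0.6473, -0.2152, 0.1132]
tool_rot: [-0.248, 0.969, 0.002, -0.002]
ft_force: [-0.1, 0.1, 0.9]
grip_width: 0.0852
grasp_force: 0.0
```

>>> drive_tool(
  rows=[
    {"dx":0,"dy":0,"dz":0,"wx":0,"wy":0,"wz":0,"hand":45},
    {"dx":0,"dy":0,"dz":0,"wx":0,"wy":0,"wz":0,"hand":35},
    {"dx":0,"dy":0,"dz":0,"wx":0,"wy":0,"wz":0,"hand":35},
    {"dx":0,"dy":0,"dz":0,"wx":0,"wy":0,"wz":0,"hand":35},
    {"dx":0,"dy":0,"dz":0,"wx":0,"wy":0,"wz":0,"hand":35},
    {"dx":0,"dy":0,"dz":0,"wx":0,"wy":0,"wz":0,"hand":35},
    {"dx":0,"dy":0,"dz":0,"wx":0,"wy":0,"wz":0,"hand":35},
    {"dx":0,"dy":0,"dz":0,"wx":0,"wy":0,"wz":0,"hand":35},
  ],
)

```text
clock: 4.6
eef_pos: [0.651, -0.2189, 0.1178]
tool_rot: [-0.247, 0.969, -0.002, 0.002]
ft_force: [1.2, -1.7, 5.5]
grip_width: 0.0378
grasp_force: 61.1
```

>>> drive_tool(
  rows=[
    {"dx":0,"dy":0,"dz":0,"wx":0,"wy":0,"wz":0.8,"hand":35},
    {"dx":0,"dy":0,"dz":0,"wx":0,"wy":0,"wz":2.0,"hand":35},
    {"dx":0,"dy":0,"dz":0,"wx":0,"wy":0,"wz":3.2,"hand":35},
    {"dx":0,"dy":0,"dz":0,"wx":0,"wy":0,"wz":4.4,"hand":35},
    {"dx":0,"dy":0,"dz":0,"wx":0,"wy":0,"wz":5.6,"hand":35},
    {"dx":0,"dy":0,"dz":0,"wx":0,"wy":0,"wz":6.8,"hand":35},
    {"dx":0,"dy":0,"dz":0,"wx":0,"wy":0,"wz":8.0,"hand":35},
    {"dx":0,"dy":0,"dz":0,"wx":0,"wy":0,"wz":9.2,"hand":35},
    {"dx":0,"dy":0,"dz":0,"wx":0,"wy":0,"wz":10.4,"hand":35},
    {"dx":0,"dy":0,"dz":0,"wx":0,"wy":0,"wz":11.6,"hand":35},
    {"dx":0,"dy":0,"dz":0,"wx":0,"wy":0,"wz":12.4,"hand":35},
    {"dx":0,"dy":0,"dz":0,"wx":0,"wy":0,"wz":12.4,"hand":35},
    {"dx":0,"dy":0,"dz":0,"wx":0,"wy":0,"wz":12.4,"hand":35},
    {"dx":0,"dy":0,"dz":0,"wx":0,"wy":0,"wz":12.4,"hand":35},
  ],
)

```text
clock: 6.0
eef_pos: [0.6509, -0.2204, 0.1178]
tool_rot: [0.288, 0.958, -0.002, 0.003]
ft_force: [1.2, -5.4, 5.9]
grip_width: 0.0379
grasp_force: 61.0
```

```bash
python3 - <<'E'
from h import *
o=bot.get_obs(); q=R.from_quat(o["tool_rot"]).as_matrix(); print(o["eef_pos"],"a",np.arctan2(-q[1,0],-q[0,0]),o["ft_force"],o["ft_torque"])
im=bot.camera("wrist"); np.save("w3.npy",im);np.save("o3.npy",o,allow_pickle=True)
cv2.imwrite("pics/w3.png",im[:,:,::-1])
E
```

```text
[ 0.65090069 -0.22035973  0.1178432 ] a -0.5847075958095528 [ 1.20828159 -5.4157055   5.90532961] [-1.33404374 -0.01549144 -0.06022331]
```

View pics/w3.png

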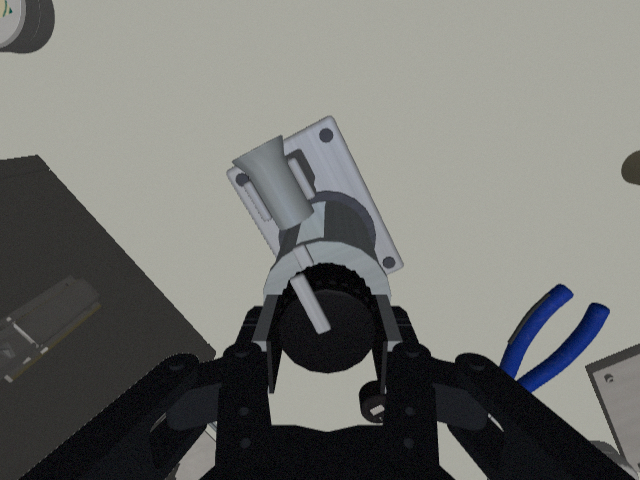

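The knob is gripped and its rib runs from (325,331) to (295,278), nearly parallel to the tube axis, which runs from (259,150) to (296,223). I'll work out the exact angle.

```bash
python3 - <<'E'
from h import *
c=cam("wrist",np.load("o3.npy",allow_pickle=True).item())
def yaw(a,b,z):
    A,B=p2w(c,a,z),p2w(c,b,z); d=B-A; print(np.round(A,4),np.round(B,4),round(float(np.arctan2(d[1],d[0])),3),np.linalg.norm(d))
yaw((331,116),(402,266),.012); yaw((259,151),(296,223),.0805); yaw((294,278),(325,331),.131); yaw((328,318),(328,318.1),.127)
im=np.load("w3.npy")[:,:,::-1]
cv2.imwrite("pics/w3c.png",cv2.resize(im[105:385,210:420],(600,800)[:0] or (450,600),interpolation=cv2.INTER_CUBIC))
E
```

```text
[ 0.5847 -0.1714  0.012 ] [ 0.6978 -0.1847  0.012 ] -0.117 0.11386456404847484
[ 0.5784 -0.2073  0.0805] [ 0.6158 -0.2129  0.0805] -0.149 0.03784062835933278
[ 0.6222 -0.2131  0.131 ] [ 0.6469 -0.216   0.131 ] -0.119 0.024847928698309464
[ 0.6448 -0.2133  0.127 ] [ 0.6449 -0.2133  0.127 ] -0.583 4.457830649786331e-05
```

View pics/w3c.png

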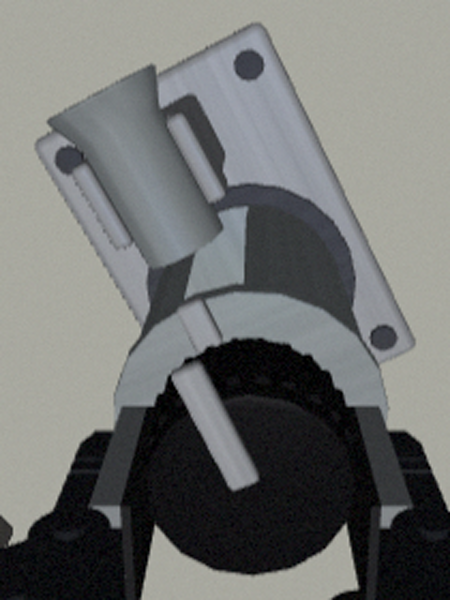

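```bash
python3 - <<'E'
from h import *
c=cam("wrist",np.load("o3.npy",allow_pickle=True).item())
def yaw(a,b,z):
    s=450/210;A,B=[p2w(c,(210+u[0]/s,105+u[1]/s),z) for u in(a,b)]; d=B-A; print(np.round(A,4),np.round(B,4),round(float(np.arctan2(d[1],d[0])),3),np.linalg.norm(d))
yaw((189,369),(245,484),.131); yaw((102,93),(191,245),.078); yaw((262,22),(414,350),.012);yaw((36,143),(262,22),.012)
yaw((172,376),(232,490),.131);yaw((205,362),(258,478),.131)
E
```

```text
[ 0.6228 -0.2116  0.131 ] [ 0.6467 -0.2162  0.131 ] -0.189 0.02434507178536377
[ 0.5771 -0.2076  0.078 ] [ 0.6157 -0.2111  0.078 ] -0.09 0.03873708950219095
[ 0.5848 -0.1705  0.012 ] [ 0.6999 -0.1849  0.012 ] -0.125 0.11596999857695359
[ 0.576  -0.2473  0.012 ] [ 0.5848 -0.1705  0.012 ] 1.457 0.07732056280855704
[ 0.6222 -0.2148  0.131 ] [ 0.6464 -0.2188  0.131 ] -0.167 0.02452494833150739
[ 0.6232 -0.2086  0.131 ] [ 0.6469 -0.2136  0.131 ] -0.206 0.024240014284919516
```

>>> drive_tool(
  rows=[
    {"dx":0,"dy":0,"dz":0,"wx":0,"wy":0,"wz":-0.4,"hand":35},
    {"dx":0,"dy":0,"dz":0,"wx":0,"wy":0,"wz":-0.7,"hand":35},
    {"dx":0,"dy":0,"dz":0,"wx":0,"wy":0,"wz":-0.7,"hand":35},
    {"dx":0,"dy":0,"dz":0,"wx":0,"wy":0,"wz":-0.7,"hand":35},
    {"dx":0,"dy":0,"dz":0,"wx":0,"wy":0,"wz":-0.7,"hand":35},
    {"dx":0,"dy":0,"dz":0,"wx":0,"wy":0,"wz":-0.7,"hand":50},
    {"dx":0,"dy":0,"dz":0,"wx":0,"wy":0,"wz":-0.7,"hand":70},
    {"dx":0,"dy":0,"dz":0,"wx":0,"wy":0,"wz":-0.7,"hand":80},
    {"dx":0,"dy":0,"dz":-0.4,"wx":0,"wy":0,"wz":-0.7,"hand":80},
    {"dx":0,"dy":0,"dz":-1.0,"wx":0,"wy":0,"wz":-0.7,"hand":80},
    {"dx":0,"dy":0,"dz":-2.0,"wx":0,"wy":0,"wz":-0.7,"hand":80},
    {"dx":0,"dy":0,"dz":-2.5,"wx":0,"wy":0,"wz":-0.7,"hand":80},
    {"dx":0,"dy":0,"dz":-2.5,"wx":0,"wy":0,"wz":-0.7,"hand":80},
  ],
)

```text
clock: 7.35
eef_pos: [0.6515, -0.2179, 0.2461]
tool_rot: [0.258, 0.966, -0.0, 0.005]
ft_force: [0.5, -0.5, 1.2]
grip_width: 0.0799
grasp_force: 0.0
```

```bash
python3 - <<'E'
from h import *
o=bot.get_obs(); print(o["eef_pos"],o["ft_force"])
im=bot.camera("wrist"); np.save("w4.npy",im);np.save("o4.npy",o,allow_pickle=True)
rows([.53,.04,.22],yawq(0))
cv2.imwrite("pics/w4.png",cv2.resize(im[60:380,160:480,::-1],(600,600),interpolation=cv2.INTER_CUBIC))
E
```

```text
[ 0.65149429 -0.21787421  0.24608505] [ 0.47035642 -0.46108146  1.23169968]
d [4.659 3.265 0.442] w [ 1.000e-03  5.700e-02 -5.976e+00]
```

View pics/w4.png

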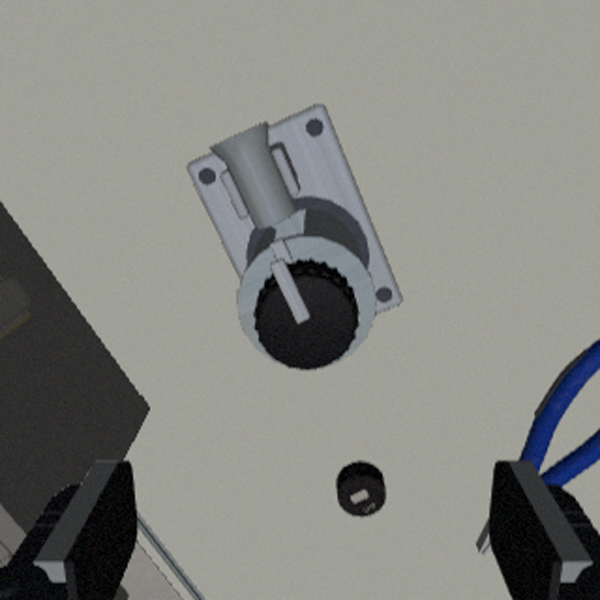

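The released cell's rib (277,263)→(303,322) and the tube axis (240,135)→(281,218) look parallel, and the slot edge faces the tube exit.

```bash
python3 - <<'E'
from h import *
c=cam("wrist",np.load("o4.npy",allow_pickle=True).item())
def yaw(a,b,z):
    s=1.875;A,B=[p2w(c,(160+u[0]/s,60+u[1]/s),z) for u in(a,b)]; d=B-A; print(np.round(A,4),np.round(B,4),round(float(np.arctan2(d[1],d[0])),3),np.linalg.norm(d))
yaw((277,263),(304,322),.131); yaw((239.5,135),(281,216),.078); yaw((324,105),(402,300),.012);yaw((188,165),(324,105),.012); yaw((306,318),(306,319),.127)
E
```

```text
[ 0.6234 -0.2145  0.131 ] [ 0.6484 -0.2174  0.131 ] -0.115 0.025204967822325283
[ 0.5772 -0.2085  0.078 ] [ 0.6155 -0.2108  0.078 ] -0.059 0.038442040771547975
[ 0.5857 -0.1707  0.012 ] [ 0.6981 -0.1839  0.012 ] -0.116 0.11320114101888634
[ 0.5761 -0.2476  0.012 ] [ 0.5857 -0.1707  0.012 ] 1.447 0.07750552938910442
[ 0.6485 -0.2166  0.127 ] [ 0.6489 -0.2168  0.127 ] -0.524 0.00040948415241420186
```

>>> drive_tool(
  rows=[
    {"dx":0,"dy":0,"dz":0.44,"wx":0,"wy":0.06,"wz":0,"hand":70},
    {"dx":4.66,"dy":3.26,"dz":0.44,"wx":0,"wy":0.06,"wz":-5.98,"hand":60},
    {"dx":4.66,"dy":3.26,"dz":0.44,"wx":0,"wy":0.06,"wz":-5.98,"hand":50},
    {"dx":4.66,"dy":3.26,"dz":0.44,"wx":0,"wy":0.06,"wz":-5.98,"hand":50},
    {"dx":4.66,"dy":3.26,"dz":0.44,"wx":0,"wy":0.06,"wz":-5.98,"hand":50},
    {"dx":4.66,"dy":3.26,"dz":0.44,"wx":0,"wy":0.06,"wz":-5.98,"hand":50},
    {"dx":4.66,"dy":3.26,"dz":0.44,"wx":0,"wy":0.06,"wz":-5.98,"hand":50},
    {"dx":4.66,"dy":3.26,"dz":0.44,"wx":0,"wy":0.06,"wz":-5.98,"hand":50},
    {"dx":4.66,"dy":3.26,"dz":0.44,"wx":0,"wy":0.06,"wz":-5.98,"hand":50},
  ],
)

```text
clock: 8.3
eef_pos: [0.5275, 0.0406, 0.217]
tool_rot: [-0.001, 1.0, 0.0, -0.004]
ft_force: [0.6, 0.1, -0.3]
grip_width: 0.0499
grasp_force: 0.0
```

```bash
python3 - <<'E'
from h import *
o=bot.get_obs(); print(o["clock"],o["eef_pos"],o["tool_rot"])
im=bot.camera("wrist"); np.save("w5.npy",im);np.save("o5.npy",o,allow_pickle=True)
for t in ["rod","reader","gauge_block","cradle"]:
    for d in bot.outline_of("wrist",t)[:2]:
        print(t,round(d["score"],2),np.round(d["extent"]),d["region"].sum())
        if t=="rod": np.save(f"reg{int(d['score']*100)}.npy",d["region"])
cv2.imwrite("pics/w5.png",cv2.resize(im[:,:,::-1],(800,600),interpolation=cv2.INTER_CUBIC))
E
```

```text
8.3 [0.52754822 0.04055471 0.21697742] [-1.04682667e-03  9.99992147e-01  4.15082660e-04 -3.79975394e-03]
rod 0.7 [313. 182.  32. 222.] 3638
rod 0.6 [ 55. 358. 110. 116.] 7100
reader 0.81 [537. 367. 179. 172.] 12209
reader 0.48 [317. 141.  56. 231.] 8098
gauge_block 0.61 [618.  87.  43.  46.] 1505
cradle 0.89 [316. 142.  59. 231.] 7907
```

View pics/w5.png

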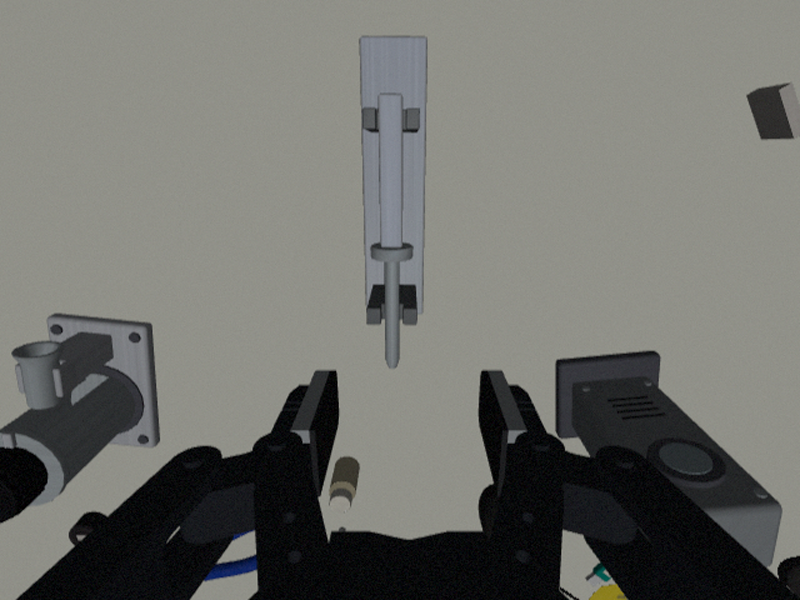

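The view (×1.25) shows the rod tail at (390,94), collar at (392,253) and tip at (393,367). The reader window is at (687,460) and the tube mouth rim centre at about (38,351).

```bash
python3 - <<'E'
from h import *
c=cam("wrist",np.load("o5.npy",allow_pickle=True).item())
g=lambda u,v,z:np.round(p2w(c,(u/1.25,v/1.25),z),4)
for n,a in dict(tail=(390.5,94,.068),handlefront=(391,244,.068),collarfrontTop=(392,262,.06),tip=(393,367,.058),win=(687,460,.12),mouth=(38,351,.07),foot1=(557,359,.01),foot2=(660,351,.01),foot3=(559,438,.01),vial=(341,505,.048),crn=(394,37,.008),crf=(395,313,.008)).items(): print(n,g(*a))
h=np.load("reg70.npy") ; vs,us=np.nonzero(h)
for v in (90,110,140,170,230,260,285):
    s=us[vs==v]
    if len(s): print(v,s.min(),s.max(),g(1.25*s.mean(),1.25*v,.062))
# ellipse of window via dark bezel/glass
im=cv2.cvtColor(np.load("w5.npy"),cv2.COLOR_RGB2GRAY)
p=p2w(c,(550,368),.12)
E
```

```text
tail [0.4168 0.0318 0.068 ]
handlefront [0.5039 0.0313 0.068 ]
collarfrontTop [0.5176 0.0315 0.06  ]
tip [0.5956 0.0315 0.058 ]
win [0.6262 0.2124 0.12  ]
mouth [ 0.578  -0.2098  0.07  ]
foot1 [0.6124 0.1662 0.01  ]
foot2 [0.6048 0.2506 0.01  ]
foot3 [0.6896 0.1763 0.01  ]
vial [ 0.7285 -0.0132  0.048 ]
crn [0.3755 0.0323 0.008 ]
crf [0.5727 0.0316 0.008 ]
90 303 321 [0.4262 0.0312 0.062 ]
110 303 321 [0.4402 0.031  0.062 ]
140 304 321 [0.462  0.0312 0.062 ]
170 304 321 [0.4849 0.031  0.062 ]
230 308 319 [0.5346 0.0313 0.062 ]
260 308 319 [0.5615 0.0311 0.062 ]
285 308 319 [0.5851 0.0309 0.062 ]
```

```bash
python3 - <<'E'
from h import *
o=bot.get_obs();print(o["eef_pos"],o["tool_rot"])
rows([.470,.0312,.12],yawq(0)); rows([.470,.0312,.052],yawq(0))
E
```

```text
[0.52895784 0.03868061 0.21773326] [ 1.01615587e-03  9.99995056e-01  5.82771426e-04 -2.91834391e-03]
d [ 1.167 -0.154  1.961] w [ 0.013 -0.067 -0.023]
d [ 1.159 -0.156  3.321] w [ 0.013 -0.067 -0.023]
```

>>> drive_tool(
  rows=[
    {"dx":1.17,"dy":-0.16,"dz":0.8,"wx":0,"wy":0,"wz":0,"hand":50},
    {"dx":1.17,"dy":-0.16,"dz":1.6,"wx":0,"wy":0,"wz":0,"hand":50},
    {"dx":1.17,"dy":-0.16,"dz":2.0,"wx":0,"wy":0,"wz":0,"hand":50},
    {"dx":1.17,"dy":-0.16,"dz":2.4,"wx":0,"wy":0,"wz":0,"hand":50},
    {"dx":1.17,"dy":-0.16,"dz":2.4,"wx":0,"wy":0,"wz":0,"hand":50},
    {"dx":1.17,"dy":-0.16,"dz":2.4,"wx":0,"wy":0,"wz":0,"hand":50},
  ],
)

```text
clock: 9.15
eef_pos: [0.47, 0.0314, 0.0988]
tool_rot: [0.001, 1.0, 0.001, -0.003]
ft_force: [-0.0, 0.1, 0.7]
grip_width: 0.0495
grasp_force: 0.0
```

```bash
python3 - <<'E'
from h import *
o=bot.get_obs();print(o["eef_pos"],o["tool_rot"],o["joint_vel"].round(3) if hasattr(o["joint_vel"],"round") else 0)
im=bot.camera("wrist"); c=cam("wrist",o)
for d in bot.outline_of("wrist","rod")[:2]:
    vs,us=np.nonzero(d["region"]); print(d["score"],np.round(d["extent"]))
    for v in range(vs.min()+5,vs.max(),40):
        s=us[vs==v]; print(v,s.min(),s.max(),np.round(p2w(c,(s.mean(),v),.064),4))
print(w2p(c,(.47,.0312,.06)))
rows([.470,.0312,.052],yawq(0))
E
```

```text
[0.46996051 0.03137616 0.09877323] [ 6.82684474e-04  9.99995971e-01  6.40773677e-04 -2.67990901e-03] [ 0.007 -0.019  0.028  0.002  0.     0.001]
0.7 [324. 258.  77. 335.]
96 285 363 [0.3796 0.0321 0.064 ]
136 286 361 [0.3962 0.0318 0.064 ]
176 287 360 [0.414  0.0318 0.064 ]
216 289 359 [0.433  0.0323 0.064 ]
256 290 358 [0.4536 0.0322 0.064 ]
296 291 356 [0.4757 0.0317 0.064 ]
336 293 355 [0.4997 0.0329 0.064 ]
376 296 352 [0.5257 0.0319 0.064 ]
416 295 352 [0.554  0.0315 0.064 ]
0.55 [552. 444. 117.  72.]
412 568 604 [0.5511 0.1842 0.064 ]Traceback (most recent call last):
  File "<stdin>", line 7, in <module>
    return umr_minimum(a, axis, None, out, keepdims, initial, where)
ValueError: zero-size array to reduction operation minimum which has no identity
```

>>> drive_tool(
  rows=[
    {"dx":0,"dy":0,"dz":0.4,"wx":0,"wy":-0.06,"wz":0,"hand":50},
    {"dx":0,"dy":0,"dz":0.8,"wx":0,"wy":-0.06,"wz":0,"hand":50},
    {"dx":0,"dy":0,"dz":0.94,"wx":0,"wy":-0.06,"wz":0,"hand":50},
    {"dx":0,"dy":0,"dz":0.94,"wx":0,"wy":-0.06,"wz":0,"hand":35},
    {"dx":0,"dy":0,"dz":0.94,"wx":0,"wy":-0.06,"wz":0,"hand":20},
    {"dx":0,"dy":0,"dz":0.94,"wx":0,"wy":-0.06,"wz":0,"hand":8},
    {"dx":0,"dy":0,"dz":0.94,"wx":0,"wy":-0.06,"wz":0,"hand":8},
    {"dx":0,"dy":0,"dz":0.94,"wx":0,"wy":-0.06,"wz":0,"hand":8},
    {"dx":0,"dy":0,"dz":0.94,"wx":0,"wy":-0.06,"wz":0,"hand":8},
    {"dx":0,"dy":0,"dz":0.94,"wx":0,"wy":-0.06,"wz":0,"hand":8},
    {"dx":0,"dy":0,"dz":0.94,"wx":0,"wy":-0.06,"wz":0,"hand":8},
  ],
)

```text
clock: 10.35
eef_pos: [0.4705, 0.0319, 0.0529]
tool_rot: [0.0, 1.0, 0.001, 0.002]
ft_force: [-0.6, -1.2, 6.4]
grip_width: 0.0125
grasp_force: 60.2
```

>>> drive_tool(
  rows=[
    {"dx":0,"dy":0,"dz":-0.3,"wx":0,"wy":0,"wz":0,"hand":8},
    {"dx":0,"dy":0,"dz":-0.8,"wx":0,"wy":0,"wz":0,"hand":8},
    {"dx":0,"dy":0,"dz":-1.5,"wx":0,"wy":0,"wz":0,"hand":8},
    {"dx":0.1,"dy":-0.4,"dz":-1.5,"wx":0,"wy":0,"wz":0.1,"hand":8},
    {"dx":0.3,"dy":-1.1,"dz":-1.5,"wx":0,"wy":0,"wz":0.3,"hand":8},
    {"dx":0.5,"dy":-1.9,"dz":-1.5,"wx":0,"wy":0,"wz":0.55,"hand":8},
    {"dx":0.7,"dy":-2.7,"dz":-1.5,"wx":0,"wy":0,"wz":0.8,"hand":8},
    {"dx":0.9,"dy":-3.5,"dz":-1.5,"wx":0,"wy":0,"wz":1.0,"hand":8},
    {"dx":1.1,"dy":-4.1,"dz":-1.5,"wx":0,"wy":0,"wz":1.2,"hand":8},
    {"dx":1.18,"dy":-4.45,"dz":-1.5,"wx":0,"wy":0,"wz":1.3,"hand":8},
    {"dx":1.18,"dy":-4.45,"dz":-1.5,"wx":0,"wy":0,"wz":1.3,"hand":8},
    {"dx":1.18,"dy":-4.45,"dz":-1.5,"wx":0,"wy":0,"wz":1.3,"hand":8},
  ],
)

```text
clock: 11.55
eef_pos: [0.41, -0.1904, 0.126]
tool_rot: [0.057, 0.998, 0.001, -0.0]
ft_force: [0.8, -0.1, -2.0]
grip_width: 0.013
grasp_force: 59.2
```

```bash
python3 - <<'E'
from h import *
o=bot.get_obs();print(o["eef_pos"],o["tool_rot"],o["ft_force"],o["grasp_force"],o["grip_width"])
q=R.from_quat(o["tool_rot"]).as_matrix(); print("tool x",q[:,0],"z",q[:,2])
im=bot.camera("wrist"); np.save("w6.npy",im);np.save("o6.npy",o,allow_pickle=True)
c=cam("wrist",o)
for t in ["rod","fixture","rod_tip"]:
    for d in bot.outline_of("wrist",t)[:2]: print(t,round(d["score"],2),np.round(d["extent"]))
T=np.array(o["eef_pos"]); 
for n,l in [("grip",0),("collar",.045),("tip",.125)]: print(n,w2p(c,T-q[:,2]*.0071-q[:,0]*l))
print("mouth",w2p(c,(.5755,-.2095,.07)))
s=cv2.imread("pics/side0.png"); im2=bot.camera("side"); cv2.imwrite("pics/s6.png",im2[:,:,::-1])
E
```

```text
[ 0.40995531 -0.19038059  0.12601365] [ 5.71934618e-02  9.98362388e-01  1.18972708e-03 -1.84280016e-04] [ 0.76896023 -0.08794521 -2.0399831 ] 59.16070818901062 0.012997216663392075
tool x [-9.93457748e-01  1.14199164e-01  5.04045694e-04] z [-2.31867254e-04  2.39663675e-03 -9.99997101e-01]
rod 0.74 [326. 312.  52. 242.]
rod_tip 0.64 [327. 315.  50. 240.]
grip [321.94947391 332.75606357]
collar [322.31138608 420.66024218]
tip [322.81421013 542.79024592]
mouth [323.66297062 482.96512755]
```

>>> drive_tool(
  rows=[
    {"dx":0,"dy":0,"dz":0.5,"wx":0,"wy":0,"wz":0,"hand":8},
    {"dx":0,"dy":0,"dz":1.0,"wx":0,"wy":0,"wz":0,"hand":8},
    {"dx":0,"dy":0,"dz":1.26,"wx":0,"wy":0,"wz":0,"hand":8},
    {"dx":-0.3,"dy":0,"dz":1.26,"wx":0,"wy":0,"wz":0,"hand":8},
    {"dx":-0.6,"dy":0,"dz":1.26,"wx":0,"wy":0,"wz":0,"hand":8},
    {"dx":-0.6,"dy":0,"dz":1.26,"wx":0,"wy":0,"wz":0,"hand":8},
    {"dx":-0.6,"dy":0,"dz":1.26,"wx":0,"wy":0,"wz":0,"hand":8},
  ],
)

```text
clock: 12.5
eef_pos: [0.4399, -0.1932, 0.0631]
tool_rot: [0.056, 0.998, 0.001, -0.0]
ft_force: [-0.0, -0.7, -1.5]
grip_width: 0.013
grasp_force: 59.1
```

```bash
python3 - <<'E'
from h import *
o=bot.get_obs();print(o["eef_pos"],o["tool_rot"],o["ft_force"])
im=bot.camera("side")
T=np.array(o["eef_pos"]);q=R.from_quat(o["tool_rot"]).as_matrix()
print("tip",T-q[:,2]*.0071-q[:,0]*.125)
c=cam("side"); print(w2p(c,T-q[:,2]*.0071-q[:,0]*.125),w2p(c,(.5755,-.2095,.07)))
wr=bot.camera("wrist"); a=cv2.resize(im[270:370,280:400,::-1],(480,400),interpolation=cv2.INTER_CUBIC); b=cv2.resize(wr[180:480,200:500,::-1],(300,300))
tp=bot.camera("top"); d=cv2.resize(tp[190:270,370:450,::-1],(300,300),interpolation=cv2.INTER_CUBIC)
cv2.imwrite("pics/m7.png",np.hstack([np.vstack([a,np.zeros((200,480,3),np.uint8)]),np.vstack([b,d])]))
E
```

```text
[ 0.43989356 -0.19323515  0.06312399] [ 5.61425112e-02  9.98422396e-01  7.80738192e-04 -3.56520571e-04] [-1.05412520e-03 -7.48842398e-01 -1.51365305e+00]
tip [ 0.56410996 -0.20725991  0.07012403]
[304.89533998 320.60868789] [310.00299117 321.13706911]
```

View pics/m7.png

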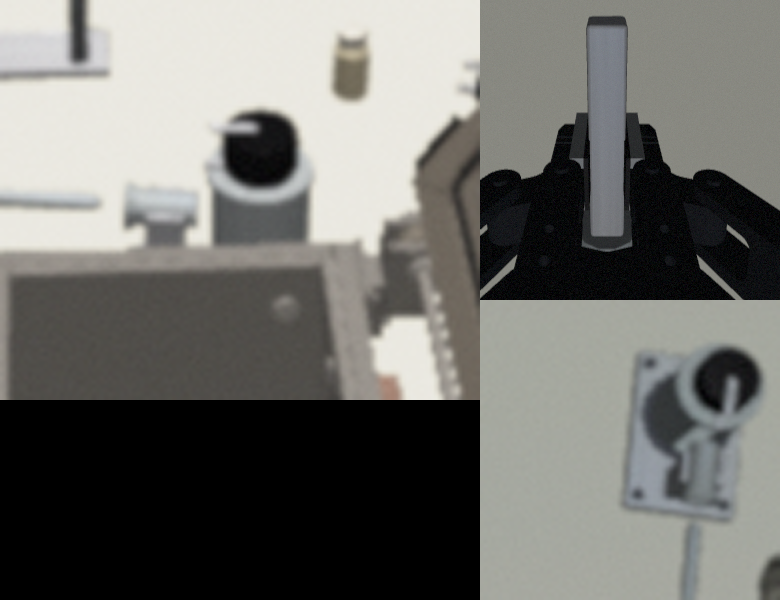

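The side crop shows the tip level with the mouth, at (100,202) against (127,204). In the top crop the rod looks a few mm left (+y) of the tube axis, so I'll check that numerically.

```bash
python3 - <<'E'
from h import *
tp=cv2.cvtColor(bot.camera("top"),cv2.COLOR_RGB2GRAY)
for r in [240,242,244,246,250,254,258,262,268]: print(r,tp[r,414:442].tolist())
c=cam("top"); o=bot.get_obs();T=np.array(o["eef_pos"]);q=R.from_quat(o["tool_rot"]).as_matrix()
for l in (.125,.10,.07): print("rod",l,w2p(c,T-q[:,2]*.0071-q[:,0]*l))
m=np.array([.5755,-.2095,.07]);d=np.array([.9936,-.1128,0])
for l in (0,.01,.02,.03): print("tube",l,w2p(c,m+d*l+[0,0,.0]))
for n,P in dict(knobtop=(.6505,-.2187,.127),tl=(.5755,-.2485,.012),tr=(.5845,-.1705,.012)).items(): print(n,w2p(c,P))
E
```

```text
240 [152, 156, 156, 152, 135, 101, 67, 59, 56, 56, 67, 88, 109, 119, 124, 128, 127, 122, 108, 111, 129, 147, 149, 149, 157, 164, 167, 167]
242 [143, 152, 155, 153, 139, 116, 92, 84, 79, 74, 82, 98, 108, 113, 117, 120, 119, 115, 109, 119, 131, 143, 147, 145, 154, 164, 167, 166]
244 [145, 149, 150, 151, 154, 152, 153, 152, 153, 142, 133, 129, 122, 119, 115, 115, 108, 100, 97, 89, 77, 86, 118, 135, 152, 162, 167, 166]
246 [134, 130, 131, 127, 123, 122, 123, 124, 126, 129, 134, 135, 135, 136, 139, 142, 146, 148, 147, 142, 130, 128, 138, 141, 152, 164, 167, 165]
250 [167, 167, 166, 166, 165, 166, 165, 166, 166, 166, 160, 137, 124, 134, 142, 154, 164, 163, 164, 163, 162, 163, 162, 166, 167, 165, 166, 166]
254 [167, 165, 167, 166, 167, 166, 166, 167, 168, 163, 138, 121, 128, 138, 141, 155, 164, 166, 166, 166, 167, 165, 167, 166, 165, 167, 165, 167]
258 [166, 165, 166, 165, 168, 168, 167, 166, 165, 160, 136, 121, 133, 137, 151, 163, 166, 166, 167, 168, 166, 167, 166, 165, 165, 166, 165, 165]
262 [166, 167, 167, 165, 166, 166, 167, 166, 163, 148, 127, 126, 135, 135, 151, 163, 165, 166, 168, 167, 165, 167, 167, 167, 167, 166, 166, 166]
268 [167, 168, 168, 165, 165, 166, 166, 166, 163, 138, 123, 132, 136, 141, 156, 165, 167, 167, 166, 166, 166, 167, 166, 168, 167, 166, 166, 166]
rod 0.125 [426.29783361 247.76544921]
rod 0.1 [425.45010327 257.34403182]
rod 0.07 [424.4233029  268.94594317]
tube 0 [426.84131307 243.20893977]
tube 0.01 [427.17563181 239.41580503]
tube 0.02 [427.50883298 235.63535008]
tube 0.03 [427.84092218 231.86751143]
knobtop [435.66150788 209.15239189]
tl [435.7510689  247.51879261]
tr [406.81724522 243.59776765]
```

>>> drive_tool(
  rows=[
    {"dx":0,"dy":-0.03,"dz":0,"wx":0,"wy":0,"wz":0,"hand":8},
    {"dx":-0.15,"dy":-0.03,"dz":0,"wx":0,"wy":0,"wz":0,"hand":8},
    {"dx":-0.3,"dy":-0.03,"dz":0,"wx":0,"wy":0,"wz":0,"hand":8},
    {"dx":-0.45,"dy":-0.03,"dz":0,"wx":0,"wy":0,"wz":0,"hand":8},
    {"dx":-0.6,"dy":-0.03,"dz":0,"wx":0,"wy":0,"wz":0,"hand":8},
    {"dx":-0.6,"dy":-0.03,"dz":0,"wx":0,"wy":0,"wz":0,"hand":8},
    {"dx":-0.6,"dy":-0.03,"dz":0,"wx":0,"wy":0,"wz":0,"hand":8},
  ],
)

```text
clock: 13.4
eef_pos: [0.4698, -0.1987, 0.063]
tool_rot: [0.057, 0.998, 0.001, -0.0]
ft_force: [0.4, -1.2, -2.0]
grip_width: 0.0131
grasp_force: 59.1
```

>>> drive_tool(
  rows=[
    {"dx":-0.15,"dy":0,"dz":0,"wx":0,"wy":0,"wz":0,"hand":8},
    {"dx":-0.3,"dy":0,"dz":0,"wx":0,"wy":0,"wz":0,"hand":8},
    {"dx":-0.45,"dy":0,"dz":0,"wx":0,"wy":0,"wz":0,"hand":8},
    {"dx":-0.6,"dy":0,"dz":0,"wx":0,"wy":0,"wz":0,"hand":8},
    {"dx":-0.6,"dy":0,"dz":0,"wx":0,"wy":0,"wz":0,"hand":8},
    {"dx":-0.6,"dy":0,"dz":0,"wx":0,"wy":0,"wz":0,"hand":8},
  ],
)

```text
clock: 14.0
eef_pos: [0.4996, -0.2021, 0.0631]
tool_rot: [0.057, 0.998, 0.001, -0.0]
ft_force: [-0.4, 0.2, -1.8]
grip_width: 0.0127
grasp_force: 59.1
```

>>> drive_tool(
  rows=[
    {"dx":-0.15,"dy":0,"dz":0,"wx":0,"wy":0,"wz":0,"hand":8},
    {"dx":-0.3,"dy":0,"dz":0,"wx":0,"wy":0,"wz":0,"hand":8},
    {"dx":-0.42,"dy":0,"dz":0,"wx":0,"wy":0,"wz":0,"hand":8},
    {"dx":-0.5,"dy":0,"dz":0,"wx":0,"wy":0,"wz":0,"hand":8},
    {"dx":-0.55,"dy":0,"dz":0,"wx":0,"wy":0,"wz":0,"hand":8},
    {"dx":-0.58,"dy":0,"dz":0,"wx":0,"wy":0,"wz":0,"hand":8},
    {"dx":-0.58,"dy":0,"dz":0,"wx":0,"wy":0,"wz":0,"hand":8},
  ],
)

```text
clock: 14.7
eef_pos: [0.5284, -0.2054, 0.0632]
tool_rot: [0.057, 0.998, 0.001, 0.0]
ft_force: [0.7, -0.2, -1.2]
grip_width: 0.0129
grasp_force: 59.1
```

>>> drive_tool(
  rows=[
    {"dx":-0.03,"dy":0,"dz":0,"wx":0,"wy":0,"wz":0,"hand":8},
    {"dx":-0.06,"dy":0,"dz":0,"wx":0,"wy":0,"wz":0,"hand":8},
    {"dx":-0.06,"dy":0,"dz":0,"wx":0,"wy":0,"wz":0,"hand":8},
  ],
)

```text
clock: 15.0
eef_pos: [0.5315, -0.2058, 0.0634]
tool_rot: [0.057, 0.998, 0.001, 0.0]
ft_force: [0.2, 0.5, -2.1]
grip_width: 0.0124
grasp_force: 59.1
```

>>> drive_tool(
  rows=[
    {"dx":-0.03,"dy":0,"dz":0,"wx":0,"wy":0,"wz":0,"hand":8},
    {"dx":-0.06,"dy":0,"dz":0,"wx":0,"wy":0,"wz":0,"hand":8},
    {"dx":-0.06,"dy":0,"dz":0,"wx":0,"wy":0,"wz":0,"hand":8},
  ],
)

```text
clock: 15.3
eef_pos: [0.5325, -0.2058, 0.0629]
tool_rot: [0.057, 0.998, 0.001, -0.002]
ft_force: [-5.7, 0.9, 0.5]
grip_width: 0.0131
grasp_force: 59.5
```

>>> drive_tool(
  rows=[
    {"dx":-0.03,"dy":0,"dz":0,"wx":0,"wy":0,"wz":0,"hand":8},
    {"dx":-0.05,"dy":0,"dz":0,"wx":0,"wy":0,"wz":0,"hand":8},
    {"dx":-0.05,"dy":0,"dz":0,"wx":0,"wy":0,"wz":0,"hand":8},
    {"dx":-0.05,"dy":0,"dz":0,"wx":0,"wy":0,"wz":0,"hand":8},
    {"dx":-0.05,"dy":0,"dz":0,"wx":0,"wy":0,"wz":0,"hand":8},
  ],
)

```text
clock: 15.8
eef_pos: [0.5326, -0.2058, 0.0624]
tool_rot: [0.057, 0.998, 0.001, -0.004]
ft_force: [-10.4, 0.8, 3.2]
grip_width: 0.0129
grasp_force: 59.9
```

>>> drive_tool(
  rows=[
    {"dx":0.1,"dy":0,"dz":0,"wx":0,"wy":0,"wz":0,"hand":8},
    {"dx":0.3,"dy":0,"dz":0,"wx":0,"wy":0,"wz":0,"hand":8},
    {"dx":0.6,"dy":0,"dz":0,"wx":0,"wy":0,"wz":0,"hand":8},
    {"dx":0.9,"dy":0,"dz":0,"wx":0,"wy":0,"wz":0,"hand":8},
    {"dx":1.2,"dy":0,"dz":0,"wx":0,"wy":0,"wz":0,"hand":8},
    {"dx":1.5,"dy":0,"dz":0,"wx":0,"wy":0,"wz":0,"hand":8},
    {"dx":1.8,"dy":0,"dz":0,"wx":0,"wy":0,"wz":0,"hand":8},
    {"dx":2.1,"dy":0,"dz":0,"wx":0,"wy":0,"wz":0,"hand":8},
    {"dx":2.3,"dy":0,"dz":0,"wx":0,"wy":0,"wz":0,"hand":8},
    {"dx":2.5,"dy":0,"dz":0,"wx":0,"wy":0,"wz":0,"hand":8},
    {"dx":2.5,"dy":0,"dz":0,"wx":0,"wy":0,"wz":0,"hand":8},
    {"dx":2.5,"dy":0,"dz":0,"wx":0,"wy":0,"wz":0,"hand":8},
  ],
)

```text
clock: 17.0
eef_pos: [0.4132, -0.1925, 0.0636]
tool_rot: [0.057, 0.998, 0.001, 0.001]
ft_force: [0.3, -0.4, -1.8]
grip_width: 0.013
grasp_force: 59.2
```

```bash
python3 - <<'E'
from h import *
o=bot.get_obs();print(o["clock"],o["eef_pos"],o["tool_rot"],o["ft_force"])
# tip height/pose from side camera: outlines
T=np.array(o["eef_pos"]);q=R.from_quat(o["tool_rot"]).as_matrix();tip=T-q[:,2]*.0071-q[:,0]*.125
c=cam("side"); print("tip",tip,w2p(c,tip),"collar",w2p(c,T-q[:,2]*.0071-q[:,0]*.045))
im=bot.camera("side"); g=cv2.cvtColor(im,cv2.COLOR_RGB2GRAY)
u,v=w2p(c,tip).astype(int); print(g[v-6:v+7,u-12:u+8:2])
for d in bot.look_for("side","rod")[:3]: print(d)
# reader window from stored w5 image: ellipse of glass
w=cv2.cvtColor(np.load("w5.npy"),cv2.COLOR_RGB2GRAY); print(w[345:392:3,515:590:5])
E
```

```text
17.0 [ 0.41320789 -0.19249063  0.06358078] [5.68036731e-02 9.98384942e-01 5.03820804e-04 7.72236168e-04] [ 0.29489661 -0.38045781 -1.81240206]
tip [ 0.53738972 -0.20667523  0.07086636] [292.97444243 320.53025072] collar [257.60859428 319.04642969]
[[231 230 231 231 231 231 230 231 231 230]
 [231 231 231 231 230 230 230 231 230 231]
 [229 230 229 230 229 230 231 231 231 231]
 [222 221 222 221 223 224 228 230 231 230]
 [211 210 211 212 210 212 221 231 231 231]
 [194 198 200 200 200 202 206 229 231 231]
 [163 164 169 173 176 179 184 226 231 230]
 [154 150 153 153 151 156 174 225 232 231]
 [196 188 189 188 184 186 200 227 231 231]
 [226 225 225 224 223 224 225 230 231 231]
 [230 230 231 231 231 231 231 231 231 231]
 [230 230 230 232 231 231 232 231 231 231]
 [231 232 231 231 231 230 231 231 231 231]]
{'extent': [254.0, 318.5, 72.2, 11.7], 'score': 0.95}
{'extent': [299.8, 208.8, 38.6, 19.5], 'score': 0.63}
[[ 35  36  39  33  35  36  34  35  37  35 146 143 144 143 142]
 [ 38  40  40  37  38  37  38  38  34  38  36 141 142 144 144]
 [ 32  28  32  25  18  28  28  37  38  36  36 116 144 142 144]
 [ 36  37  24  20  28  35  25  20  19  26  37  40 145 145 144]
 [ 39  23  14  39  42  37  42  44  36  27  29  40  50 147 143]
 [ 33  19  16  45  45  40  43  42  46  40  25  30  36 129 145]
 [ 32  22  21  43  41  45  41  41  43  44  41  22  40  39 144]
 [ 21  18  21  44  45  45  44  45  47  46  40  20  22  37  67]
 [ 13  21  17  28  44  41  45  45  45  43  43  16  22  35  39]
 [  6  10  20  18  46  48  40  40  45  42  46  27  18  26  36]
 [ 11  13  11  17   9  50  50  43  43  41  40  23  21  29  40]
 [  2   1  21  33  20  23  34  56  64  61  38  23  23  30  39]
 [ 11  14   6   5  38  21  12  21  21  20  16  21  16  40  35]
 [  1   0   5  15  10  43  41  30  20  18   6  28  49  39  35]
 [ 11   9  10   7   8  33  43  42  50  55  50  52  45  37  39]
 [  2  13   2  12   8   1  38  40  42  42  48  34  40  35  39]]
```

```bash
cat > win.py <<'E'
from h import *
def fit(im,o,yaw=.11):
    g=cv2.GaussianBlur(cv2.cvtColor(im,cv2.COLOR_RGB2GRAY),(3,3),0).astype(float); f,cx,cy,C,p=cam("wrist",o)
    t=np.linspace(0,2*np.pi,40,endpoint=False); best=[]
    def ring(rs): r,a=np.meshgrid(np.array(rs)/1000,t); return np.stack([np.zeros(r.size),(r*np.cos(a)).ravel(),(r*np.sin(a)).ravel()],1)
    A,B,D=ring([3,6,9,12]),ring([15.5,17,18.5,20]),ring([22.5,24,25.5])
    Rz=R.from_euler("z",yaw).as_matrix()
    def m(P):
        q=(P-p)@C; u=cx-f*q[:,0]/q[:,2]; v=cy+f*q[:,1]/q[:,2]
        return cv2.remap(g.astype(np.float32),u[None].astype(np.float32),v[None].astype(np.float32),1).mean()
    for x in np.arange(.610,.645,.001):
        for y in np.arange(.195,.225,.001):
            c=np.array([x,y,.12]); best.append((m(A@Rz.T+c)+m(D@Rz.T+c)-2*m(B@Rz.T+c),x,y))
    best.sort(reverse=True); return best[:4]
if __name__=="__main__":
    for y in (.05,.11,.17): print(y,np.round(fit(np.load("w5.npy"),np.load("o5.npy",allow_pickle=True).item(),y),4).tolist())
E
python3 win.py; python3 -c "
from h import *
rows([.413,-.192,.17],yawq(-.113)); rows([.50,.05,.17],yawq(.11))"
```

```text
0.05 [[31.6177, 0.624, 0.211], [31.4262, 0.624, 0.21], [31.0689, 0.625, 0.211], [30.7858, 0.625, 0.212]]
0.11 [[33.4665, 0.624, 0.211], [33.3267, 0.624, 0.212], [32.5073, 0.624, 0.213], [32.1971, 0.624, 0.21]]
0.17 [[36.1773, 0.624, 0.212], [36.139, 0.624, 0.213], [35.3526, 0.624, 0.214], [35.2891, 0.623, 0.212]]
d [ 0.01   0.012 -2.13 ] w [ 0.012  0.017 -0.005]
d [-1.172  5.018 -2.123] w [ 0.01   0.018 -2.56 ]
```

>>> drive_tool(
  rows=[
    {"dx":0,"dy":0,"dz":-0.8,"wx":0,"wy":0,"wz":0,"hand":8},
    {"dx":0,"dy":0,"dz":-1.6,"wx":0,"wy":0,"wz":0,"hand":8},
    {"dx":0,"dy":0.3,"dz":-2.12,"wx":0,"wy":0,"wz":-0.2,"hand":8},
    {"dx":-0.2,"dy":1.1,"dz":-2.12,"wx":0,"wy":0,"wz":-0.6,"hand":8},
    {"dx":-0.4,"dy":1.9,"dz":-2.12,"wx":0,"wy":0,"wz":-1.0,"hand":8},
    {"dx":-0.6,"dy":2.7,"dz":-2.12,"wx":0,"wy":0,"wz":-1.4,"hand":8},
    {"dx":-0.8,"dy":3.5,"dz":-2.12,"wx":0,"wy":0,"wz":-1.8,"hand":8},
    {"dx":-1.0,"dy":4.3,"dz":-2.12,"wx":0,"wy":0,"wz":-2.2,"hand":8},
    {"dx":-1.1,"dy":4.8,"dz":-2.12,"wx":0,"wy":0,"wz":-2.4,"hand":8},
    {"dx":-1.17,"dy":5.02,"dz":-2.12,"wx":0,"wy":0,"wz":-2.56,"hand":8},
    {"dx":-1.17,"dy":5.02,"dz":-2.12,"wx":0,"wy":0,"wz":-2.56,"hand":8},
    {"dx":-1.17,"dy":5.02,"dz":-2.12,"wx":0,"wy":0,"wz":-2.56,"hand":8},
  ],
)

```text
clock: 18.3
eef_pos: [0.4989, 0.0498, 0.1693]
tool_rot: [-0.055, 0.999, 0.0, -0.0]
ft_force: [-0.8, -0.2, -2.1]
grip_width: 0.0128
grasp_force: 59.2
```

```bash
python3 - <<'E'
from win import *
o=bot.get_obs(); im=bot.camera("wrist"); print(o["clock"],o["eef_pos"],o["tool_rot"],o["ft_force"])
c=cam("wrist",o); print("win px",w2p(c,(.624,.2115,.12)))
for y in (.05,.11,.17): print(y,np.round(fit(im,o,y),4).tolist())
y=.11; w=np.array([.6245,.2115,.12]); d=np.array([np.cos(y),np.sin(y),0])
for back in (.125+.075,.125+.016):
    t=w-d*back; t[2]=.12-.0071; print(t); rows(t,yawq(y),o)
E
```

```text
18.3 [0.49894731 0.04975639 0.16933396] [-5.46657320e-02  9.98504621e-01  3.07280380e-04 -2.91365680e-04] [-0.77201391 -0.19364527 -2.0513971 ]
win px [541.77011616 465.93560708]
0.05 [[21.0855, 0.614, 0.224], [20.922, 0.613, 0.223], [20.434, 0.612, 0.221], [20.2223, 0.613, 0.222]]
0.11 [[20.5952, 0.615, 0.224], [20.5919, 0.614, 0.223], [19.7667, 0.614, 0.224], [19.7366, 0.613, 0.221]]
0.17 [[19.8507, 0.616, 0.224], [19.6555, 0.615, 0.223], [19.45, 0.615, 0.224], [18.988, 0.614, 0.221]]
[0.42570878 0.18954434 0.1129    ]
d [1.15  2.938 1.131] w [ 0.007 -0.006 -0.007]
[0.48435219 0.19602126 0.1129    ]
d [-0.03   2.939  1.131] w [ 0.007 -0.006 -0.007]
```

>>> drive_tool(
  rows=[
    {"dx":0.5,"dy":0,"dz":0,"wx":0,"wy":0,"wz":0,"hand":8},
    {"dx":1.15,"dy":0.2,"dz":0,"wx":0,"wy":0,"wz":0,"hand":8},
    {"dx":1.15,"dy":0.9,"dz":0.2,"wx":0,"wy":0,"wz":0,"hand":8},
    {"dx":1.15,"dy":1.6,"dz":0.5,"wx":0,"wy":0,"wz":0,"hand":8},
    {"dx":1.15,"dy":2.3,"dz":0.8,"wx":0,"wy":0,"wz":-0.1,"hand":8},
    {"dx":1.15,"dy":2.8,"dz":1.0,"wx":0,"wy":0,"wz":-0.1,"hand":8},
    {"dx":1.15,"dy":2.94,"dz":1.13,"wx":0,"wy":0,"wz":-0.1,"hand":8},
    {"dx":1.15,"dy":2.94,"dz":1.13,"wx":0,"wy":0,"wz":-0.1,"hand":8},
    {"dx":1.15,"dy":2.94,"dz":1.13,"wx":0,"wy":0,"wz":-0.1,"hand":8},
    {"dx":1.15,"dy":2.94,"dz":1.13,"wx":0,"wy":0,"wz":-0.1,"hand":8},
  ],
)

```text
clock: 19.35
eef_pos: [0.4265, 0.1891, 0.1139]
tool_rot: [-0.058, 0.998, 0.001, 0.001]
ft_force: [-0.4, 0.6, -1.3]
grip_width: 0.0129
grasp_force: 59.2
```

```bash
python3 - <<'E'
from h import *
o=bot.get_obs();print(o["clock"],o["eef_pos"],o["ft_force"])
T=np.array(o["eef_pos"]);q=R.from_quat(o["tool_rot"]).as_matrix();tip=T-q[:,2]*.0071-q[:,0]*.125
print("tip",tip,"yaw",np.arctan2(-q[1,0],-q[0,0]))
w=np.array([.6245,.2115,.12]); y=.12; d=np.array([np.cos(y),np.sin(y),0]); n=np.array([-d[1],d[0],0]); print("gap",(w-tip)@d,"lat",(tip-w)@n)
for cn in("side","top"):
    c=cam(cn); g=cv2.cvtColor(bot.camera(cn),cv2.COLOR_RGB2GRAY); u,v=w2p(c,tip); print(cn,"tip",u,v,"win",w2p(c,w),"frontcorners z.12",w2p(c,w+n*.032),w2p(c,w-n*.032),"top",w2p(c,w+n*.032+[0,0,.038]),w2p(c,w-n*.032+[0,0,.038]))
    u,v=int(round(u)),int(round(v))
    if cn=="side": print(g[v-12:v+13:2,u-8:u+28].tolist().__str__().replace("],","],\n"))
    else: print(g[v-26:v+13:2,u-16:u+20].tolist().__str__().replace("],","],\n"))
E
```

```text
19.35 [0.42648737 0.18905114 0.11386316] [-0.40605445  0.61483077 -1.34065121]
tip [0.55063403 0.20355625 0.12111712] yaw 0.11637596657801731
gap 0.0742857407233493 lat 0.0009560315099697383
side tip 295.6854289518318 212.4023903048069 win [322.1656024  210.76601204] frontcorners z.12 [320.23214883 205.39973591] [324.16089017 216.30390818] top [320.24884884 193.41946468] [324.22458758 204.06490351]
[[238, 237, 238, 237, 238, 238, 237, 238, 238, 238, 238, 238, 237, 233, 229, 221, 222, 229, 234, 235, 228, 215, 192, 163, 138, 116, 110, 125, 157, 190, 214, 230, 234, 234, 218, 156],
 [238, 238, 238, 238, 238, 238, 238, 238, 237, 237, 235, 229, 202, 152, 119, 114, 126, 154, 169, 158, 135, 114, 110, 125, 155, 189, 213, 230, 234, 237, 238, 238, 237, 235, 213, 149],
 [238, 238, 237, 238, 238, 238, 236, 235, 229, 217, 199, 170, 144, 117, 101, 87, 74, 81, 93, 115, 154, 189, 213, 229, 234, 237, 238, 238, 237, 238, 238, 238, 236, 226, 179, 108],
 [238, 237, 237, 235, 229, 217, 200, 174, 155, 132, 120, 106, 91, 78, 66, 57, 57, 58, 87, 159, 221, 235, 238, 238, 238, 237, 237, 238, 238, 238, 238, 238
[... 4601 characters left out ...]
4, 132, 135, 125, 99, 77, 108, 135, 141, 141, 133, 116, 108, 89, 76, 100, 118, 139, 160, 164, 163, 165, 163, 162, 164, 162, 164, 163, 164, 163, 163, 164, 165, 164],
 [107, 94, 113, 133, 139, 137, 123, 91, 88, 121, 141, 144, 144, 133, 120, 110, 84, 65, 90, 124, 151, 162, 163, 164, 164, 163, 162, 164, 164, 164, 162, 163, 164, 164, 162, 164],
 [124, 111, 109, 127, 142, 144, 141, 117, 84, 94, 127, 140, 143, 140, 127, 119, 101, 68, 61, 103, 144, 161, 165, 164, 162, 163, 163, 164, 164, 163, 164, 164, 163, 164, 163, 164],
 [136, 124, 109, 116, 136, 142, 144, 138, 107, 81, 111, 137, 144, 143, 137, 121, 118, 104, 69, 87, 137, 161, 164, 164, 163, 163, 165, 163, 164, 164, 165, 162, 165, 162, 163, 163]]
```

>>> drive_tool(
  rows=[
    {"dx":-0.3,"dy":-0.05,"dz":0.02,"wx":0,"wy":0,"wz":0,"hand":8},
    {"dx":-0.6,"dy":-0.05,"dz":0.02,"wx":0,"wy":0,"wz":0,"hand":8},
    {"dx":-0.8,"dy":-0.05,"dz":0.02,"wx":0,"wy":0,"wz":0,"hand":8},
    {"dx":-0.9,"dy":-0.05,"dz":0.02,"wx":0,"wy":0,"wz":0,"hand":8},
    {"dx":-0.9,"dy":-0.05,"dz":0.02,"wx":0,"wy":0,"wz":0,"hand":8},
    {"dx":-0.9,"dy":-0.05,"dz":0.02,"wx":0,"wy":0,"wz":0,"hand":8},
  ],
)

```text
clock: 20.05
eef_pos: [0.4703, 0.1928, 0.1121]
tool_rot: [-0.059, 0.998, 0.001, -0.0]
ft_force: [0.2, -0.1, -1.8]
grip_width: 0.0126
grasp_force: 59.2
```

```bash
python3 - <<'E'
from h import *
o=bot.get_obs();print(o["clock"],o["eef_pos"],o["ft_force"])
T=np.array(o["eef_pos"]);q=R.from_quat(o["tool_rot"]).as_matrix();tip=T-q[:,2]*.0071-q[:,0]*.125
print("tip",tip,"yaw",np.arctan2(-q[1,0],-q[0,0]))
for cn in("side","top"):
    c=cam(cn); g=cv2.cvtColor(bot.camera(cn),cv2.COLOR_RGB2GRAY); u,v=w2p(c,tip); print(cn,"tip",u,v,"25 behind",w2p(c,tip+q[:,0]*.025))
    u,v=int(round(u)),int(round(v)); dv=range(v-6,v+7) if cn=="side" else list(range(v-44,v-14,3))+list(range(v-14,v+16,2))
    for r in dv: print(r,u-20,g[r,u-20:u+22].tolist())
E
```

```text
20.05 [0.47029225 0.19284852 0.11212026] [ 0.23144218 -0.120628   -1.82225807]
tip [0.59442115 0.20762147 0.1191336 ] yaw 0.1185194472724974
side tip 311.4311526385538 211.95849685687517 25 behind [302.52913179 212.67286801]
206 291 [234, 229, 216, 201, 175, 155, 134, 120, 104, 91, 81, 65, 61, 56, 57, 87, 160, 221, 235, 238, 238, 238, 238, 238, 238, 238, 238, 238, 238, 236, 219, 158, 98, 83, 81, 79, 77, 75, 75, 77, 75, 75]
207 291 [219, 200, 175, 157, 133, 119, 107, 93, 78, 65, 60, 55, 54, 56, 67, 105, 173, 224, 236, 238, 238, 237, 238, 238, 237, 238, 238, 237, 238, 235, 218, 164, 101, 79, 73, 72, 74, 74, 74, 76, 74, 75]
208 291 [177, 158, 133, 119, 106, 92, 76, 68, 58, 61, 71, 86, 97, 100, 117, 160, 208, 233, 237, 238, 238, 237, 237, 237, 237, 238, 238, 238, 237, 235, 220, 163, 106, 75, 70, 71, 73, 75, 75, 74, 76, 73]
209 291 [133, 119, 106, 94, 80, 67, 62, 62, 68, 91, 121, 151, 176, 181, 191, 213, 230, 236, 237, 237, 236, 238, 238, 238, 238, 237, 238, 238, 238, 236, 218, 159, 96, 71, 69, 67, 71, 73, 73, 73, 74, 77]
210 291 [119, 110, 102, 95, 93, 92, 96, 106, 117, 145, 179, 203, 21
[... 6373 characters left out ...]
, 163, 164, 164, 163, 163, 163, 162, 163, 164, 164]
238 242 [152, 152, 153, 152, 154, 154, 155, 156, 151, 133, 115, 123, 141, 146, 145, 136, 105, 88, 120, 143, 146, 144, 134, 123, 114, 95, 95, 137, 163, 165, 163, 164, 162, 163, 163, 165, 163, 164, 164, 163, 164, 164]
240 242 [153, 152, 156, 156, 155, 157, 159, 161, 160, 153, 129, 113, 130, 142, 146, 145, 129, 93, 96, 129, 144, 145, 141, 129, 123, 113, 88, 107, 146, 164, 164, 165, 163, 164, 164, 163, 164, 162, 164, 163, 163, 164]
242 242 [158, 158, 160, 161, 162, 163, 163, 164, 164, 165, 150, 126, 120, 136, 146, 146, 139, 114, 87, 112, 139, 146, 146, 139, 129, 127, 114, 83, 108, 147, 164, 163, 164, 163, 164, 164, 164, 163, 163, 163, 163, 165]
```

>>> drive_tool(
  rows=[
    {"dx":-0.12,"dy":0,"dz":-0.01,"wx":0,"wy":0,"wz":0,"hand":8},
    {"dx":-0.24,"dy":0,"dz":-0.01,"wx":0,"wy":0,"wz":0,"hand":8},
    {"dx":-0.33,"dy":0,"dz":-0.01,"wx":0,"wy":0,"wz":0,"hand":8},
    {"dx":-0.36,"dy":0,"dz":-0.01,"wx":0,"wy":0,"wz":0,"hand":8},
    {"dx":-0.36,"dy":0,"dz":-0.01,"wx":0,"wy":0,"wz":0,"hand":8},
    {"dx":-0.36,"dy":0,"dz":-0.01,"wx":0,"wy":0,"wz":0,"hand":8},
    {"dx":-0.36,"dy":0,"dz":-0.01,"wx":0,"wy":0,"wz":0,"hand":8},
    {"dx":-0.36,"dy":0,"dz":-0.01,"wx":0,"wy":0,"wz":0,"hand":8},
  ],
)

```text
clock: 20.95
eef_pos: [0.4886, 0.1952, 0.1128]
tool_rot: [-0.059, 0.998, 0.001, 0.0]
ft_force: [-0.5, 0.6, -1.8]
grip_width: 0.0127
grasp_force: 59.2
```

```bash
python3 - <<'E'
from h import *
o=bot.get_obs();print(o["clock"],o["eef_pos"],o["ft_force"],np.round(o["joint_vel"],4))
T=np.array(o["eef_pos"]);q=R.from_quat(o["tool_rot"]).as_matrix();tip=T-q[:,2]*.0071-q[:,0]*.125
print("tip",tip,"yaw",np.arctan2(-q[1,0],-q[0,0]))
c=cam("side"); g=cv2.cvtColor(bot.camera("side"),cv2.COLOR_RGB2GRAY); u,v=w2p(c,tip); print(u,v)
for r in range(207,219): print(r,g[r,300:332].tolist())
E
```

```text
20.95 [0.48857081 0.19519387 0.11278933] [-0.53067468  0.57806181 -1.7548147 ] [-0.0004  0.0005  0.0007 -0.0032 -0.0007 -0.0006]
tip [0.61269176 0.20998156 0.11991132] yaw 0.11865345287063223
317.95720401691483 211.15353935375913
207 [65, 60, 55, 56, 55, 64, 106, 173, 226, 236, 238, 238, 238, 238, 238, 237, 238, 238, 238, 237, 235, 218, 162, 102, 80, 75, 70, 74, 76, 76, 75, 76]
208 [62, 72, 86, 101, 102, 118, 158, 206, 231, 236, 236, 236, 237, 236, 237, 236, 236, 237, 237, 237, 236, 219, 163, 104, 74, 70, 68, 72, 74, 75, 74, 75]
209 [91, 122, 150, 176, 182, 189, 210, 226, 230, 231, 231, 231, 231, 230, 230, 230, 230, 230, 234, 237, 235, 218, 161, 97, 69, 66, 68, 70, 73, 73, 74, 75]
210 [145, 178, 200, 216, 222, 224, 225, 225, 225, 223, 223, 222, 221, 217, 213, 210, 210, 214, 227, 236, 235, 221, 163, 96, 67, 64, 64, 70, 75, 73, 75, 75]
211 [184, 201, 206, 208, 211, 209, 208, 205, 204, 202, 200, 197, 193, 187, 182, 178, 175, 187, 217, 235, 235, 223, 169, 98, 64, 62, 65, 72, 74, 76, 76, 74]
212 [182, 182, 177, 175, 174, 171, 166, 163, 164, 165, 161, 162, 162, 162, 162, 165, 170, 187, 221
[... 300 characters left out ...]
 233, 235, 237, 237, 237, 234, 203, 117, 56, 51, 62, 70, 75, 74, 75, 74]
215 [232, 232, 232, 233, 233, 234, 234, 234, 235, 236, 237, 237, 238, 238, 238, 238, 238, 238, 238, 238, 237, 235, 205, 119, 56, 47, 62, 71, 74, 74, 76, 76]
216 [237, 238, 238, 237, 237, 237, 238, 237, 238, 238, 238, 238, 238, 237, 238, 238, 237, 237, 238, 238, 236, 234, 206, 121, 56, 47, 61, 72, 74, 75, 72, 74]
217 [238, 237, 237, 237, 237, 237, 237, 238, 238, 238, 237, 237, 238, 238, 237, 238, 238, 238, 237, 237, 238, 235, 210, 124, 57, 50, 63, 71, 74, 75, 72, 72]
218 [238, 237, 237, 237, 237, 238, 237, 238, 238, 237, 238, 237, 237, 238, 238, 238, 238, 238, 238, 238, 237, 235, 209, 128, 65, 54, 65, 73, 74, 75, 75, 75]
```

```bash
python3 -c "
from workcell import bot
print(bot.job_done())"
```

```text
the job is handed in; nothing more can be done
None
```

The job is handed in at about 21 s of the 64 s, and no verdict was returned. The cell's slot measured square to the guide tube within about 0.02 rad, the rod went in until its collar stopped against the mouth and was drawn right out, and it is now held level on the window's axis with its tip an estimated 12–19 mm from the glass.

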